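Slide a sample rack into the autosampler and shut the gate

TASK

Slide the white tube rack up the ramp of the sampler's loading lane and over the lip, without lifting or tipping it, and go on pushing gently until you feel it meet the stiff steel stop plate and have pushed that plate back by about 6 mm, about half of its travel and not to its end. Then swing the gate shut across the lane behind the rack. Leave the other things on the bench where they are.

Things in the scene. Friction and masses are not known exactly. Their poses are not given: they have to be found in the camera images.
- dock: Fixed loading lane of the sampler. Origin on the bench in mid-lane, under the lip's inner edge; x points into the lane (the way the rack is pushed), y left of that, z up. In mm along x: grey ramp from x = -75 (bench level) to x = -5 (12 high); aluminium lip 12 high, x = -5 to 0; well floor 7 high, x = 0 to 170; black sampler head 75 high, x = 170 to 245.
- well (a point): Middle of the well's floor, 85 mm past the dock's origin and 7 mm above the bench, 5 mm lower than the lip. Aluminium guide walls 24 mm high run along the well from 10 mm before the dock's origin, inner faces 42.5 mm either side of the middle (the rack has 3.5 mm of play each side).
- ramp_foot (a point): Middle of the ramp's foot, at bench level, 75 mm before the dock's origin; the ramp rises from here at about 10 degrees. Slanted cheeks 20 mm high, thin aluminium, start 12 mm farther in, about 60 mm either side of the middle, and narrow to the guide walls.
- rack: White plastic rack, 0.3 to 0.6 kg: a block 100 (along its x) by 78 (y) by 40 mm high, with black-capped amber tubes in it, 58 high in all. Origin mid-underside; x points to its front, roughly along the lane. It stands before the ramp, front 15 to 40 mm from the ramp's foot; askew. Slides with 1 to 5 N on the level, 5 to 20 N on the ramp; its rear drops off the lip when its origin is 50 mm past the dock's.
- rack_rear (a point): Middle of the rack's flat upright rear face, 50 mm behind the rack's origin and 20 mm above its underside: the face to push on, 78 mm wide and 40 mm high.
- plate (a joint): Upright steel stop plate at the well's end, 60 wide, 10 to 38 mm above the bench. Value: how far it is pushed back (m), 0 at the start, hard end at 0.012. Resists with steady dry friction of about 7 N on top of the rack's sliding force, stays where left. Its depth is not measured and differs: untouched, its face is 108 to 143 mm past the dock's origin, met with the rack's origin 58 to 93 mm past it.
- gate (a joint): Steel gate bar, 12 wide, from 26 to 34 mm above the bench, on an upright hinge. Value in rad: 0 when it points out of the lane (the dock's -x) beside the ramp, negative when swung away from the lane, growing as it swings in over the ramp, 1.571 (a stop) straight across the lane, pointing to the dock's +y. Starts at -0.7 to -0.15. Takes about 1.5 N at the knob, stays where left.
- gate_hinge (a point): Gate hinge axis (vertical), on a post of 18 mm diameter outside the lane, 26 mm above the bench, at x = -12, y = -60 mm in the dock's frame.
- gate_knob (a point): Round black upright knob on the gate bar, 16 mm in diameter, standing from 34 to 70 mm above the bench, 85 mm from the hinge axis; this point is on its axis 56 mm above the bench.
- beaker: Bystander: small glass beaker, 54 mm across and 60 high, beside the ramp; origin under its centre.
- jar: Bystander: amber jar, 48 mm across, 55 high, beside the ramp; origin under its centre.
- scoop: Bystander: steel spatula 150 mm long, lying beside the lane; origin at its middle.
- wash_bottle: Bystander: white bottle with a blue cap, 64 mm across, 150 high; origin under its centre.
- pen_cup: Bystander: black cup, 72 mm across, 95 high; origin under its centre.
- mouse: Bystander: black computer mouse, 100 by 60 by 30 mm; origin under its centre.
- reagent: Bystander: white bottle with a black cap, 60 mm across, 110 high; origin under its centre.
Things that resemble listed ones, but are neither listed nor needed, are in the scene too. What is shaped like the rack but green is not meant.

How it is judged:
By the outcome, as a careful person would: the job done as asked, in the order asked, and still so for the second after the job is handed in, with the robot touching nothing.
It also fails if it takes over 72 s, if anything falls off the work surface, if the arm or the gripper's body presses on something with over 40 N, if the wrist force passes 120 N, or if a joint passes its speed limit or range.

ROBOT

A 6-joint arm with a two-finger parallel gripper is mounted at the origin on the work surface. World frame = base frame: x ahead of the robot, y to its left, z up, the work surface at z = 0. Lengths are in m, angles in rad, forces in N, time in s.
With the tool pointing down it reaches from about 0.225 to 0.875 m from the base axis. Payload 3.4 kg.
Tool frame: the origin (TCP) lies between the finger pads; the fingertips stand 19 mm ahead of it and the grasp point (between the pads) is the TCP (manip.tip_reach is the distance from the TCP to the fingertips, in m); z points along the fingers, x is the direction in which the jaws open and shut, and the axes are right-handed (so a half turn about z gives the same grasp; the last joint's range is limited). The gripper opens to 85 mm and grips with 20 to 120 N. Pads are 22 mm wide; open, the fingers measure 114 mm over their backs; the gripper's body (76 mm by 85 mm) begins 54 mm behind the grasp point. The pads swing forward as they close: fully open they stand 13 mm farther back than shut.
Start: joints at [-1.23, 0.276, 1.505, -0, 1.361, -0.121], TCP at [0.256, -0.515, 0.25] pointing down, gripper open.
Joint ranges: [-2.89, 2.89], [-0.75, 2.08], [0.22, 2.7], [-1.18, 4.32], [0.11, 2.71], [-2.7, 2.7]. Speed limits (rad/s): [2.57, 2.57, 3.14, 3.14, 3.14, 3.14].

INTERFACE

Orientations are given as a unit quaternion [w, x, y, z].
In Python, from rig import manip gives the robot as it stands.
- The arm moves only by the tool send_rows, never from a script. Its arguments are lists of equal length, an entry for each row: "delta_pos": the shift along the tool's x, y, z normalised to -1 to 1, where 1 is 40 cm, a list of three; "angular": the turn, a rotation vector about the tool's x, y, z normalised to -1 to 1, where 1 is 0.08 rad, a list of three. A call has 1 to 5 rows; each row shifts and turns the commanded pose from where the row before left it, along the tool's axes as they then stand; what a row does not reach is not made up. A row lasts 1/12 s, in which the tool goes at most 41.7 mm and 7.16 degrees, less where a joint would pass 70% of its speed; a pose out of reach is approached as far as the arm can. A call with a number of a shift or a turn outside -1 to 1 is refused whole. A call with a gripper value outside its range is refused whole. "hand" is the finger opening in mm, from 0 to 85.4, set as the call begins (left out, the last holds). The fingers move at their own pace and stop on an object; "squeeze" is the grip in N (left out, the last holds). Time passes only in rows, so rows that do not move let the fingers close. It gives the time, the measured TCP pose, the force and the opening at its end, in the units of the state.
- manip.get_state(): the state, without advancing time (a new reading comes with each control period).
- manip.get_image(name): name is "side" or "top"; returns the picture (384x512x3 uint8, blue, green, red); there is no depth.
- manip.calibration(name): a dict with "fx", "fy", "cx", "cy" (pixels), "camera_from_world" (4x4, takes a point from world to camera coordinates). Camera axes: x right, y up, looking along -z (the intrinsics and any distortion apply to the point x, -y, -z); pixel columns grow to the right and rows downward; lengths in m; the calibration is good to about 2 mm. A picture is of the moment at which its call begins. calibration takes no time and is no camera call.
- manip.sign_off(): hands the job in, once; it reports no verdict.
The state is a dict: "clock": time; "qpos": joint angles; "qd": joint speeds; "effort": joint torques, N m; "position": TCP position; "ee_rot": TCP orientation; "contact_force": force on the tool from outside, world axes, zero at the start; "moment": the same for the moment, N m; "width": finger opening in m.
Only numpy, scipy, OpenCV 4.12 (cv2) and the standard library are available. Lean on these libraries where they do the work, as an engineer would, in place of code of your own. Each camera call takes 0.05 s, during which the arm holds its last target.

## Working session

There is one attempt and no reset: what is moved stays moved. The work goes in short steps, Python scripts to look and compute and a tool call to move; the robot and the scene stay as the last step left them, time stands still between calls to the robot, and variables do not carry over. Pictures are saved under pics/ and viewed, and the job is handed in when it is done.

Besides the shell and the picture viewer there is one more tool, called after ">>>" by a JSON object that holds its "method" and its "body". send_rows: Moves the arm, as the interface text tells. Scaled input: -1 to 1 covers 40 cm each way for a shift and 0.08 rad each way for a turn. Its arguments: {"type":"object","properties":{"delta_pos":{"type":"array","items":{"type":"array","items":{"type":"number"}}},"angular":{"type":"array","items":{"type":"array","items":{"type":"number"}}},"hand":{"type":"number"},"squeeze":{"type":"number"}},"required":["delta_pos","angular"]}

```bash
mkdir -p pics; ls
python3 - <<'E'
from rig import manip
import cv2
for n in("side","top"):
    cv2.imwrite(f"pics/{n}0.png",cv2.resize(manip.get_image(n),None,fx=1.5,fy=1.5,interpolation=cv2.INTER_CUBIC))
    c=manip.calibration(n);print(n,c)
s=manip.get_state();print(s)
print(manip.tip_reach)
E
```

```text
pics
side {'fx': 433.9503860842758, 'fy': 433.9503860842758, 'cx': 255.53742343151967, 'cy': 186.18147454014652, 'camera_from_world': array([[ 0.92370278, -0.38308602,  0.00427493, -0.45901303],
       [ 0.2355738 ,  0.57674804,  0.78221908, -0.1871495 ],
       [-0.30212275, -0.72153087,  0.6229888 , -1.46050151],
       [ 0.        ,  0.        ,  0.        ,  1.        ]])}
top {'fx': 356.40143804784054, 'fy': 356.40143804784054, 'cx': 260.176590138899, 'cy': 194.36899272388467, 'camera_from_world': array([[-0.02337579, -0.99970082, -0.0072008 ,  0.02486289],
       [ 0.98039682, -0.02433277,  0.19552489, -0.53450217],
       [-0.19564161, -0.00248909,  0.9806723 , -1.01456685],
       [ 0.        ,  0.        ,  0.        ,  1.        ]])}
{'clock': 0.1, 'qpos': array([-1.23002340e+00,  2.76519359e-01,  1.50601371e+00, -1.14191888e-05,
        1.36068772e+00, -1.21011415e-01]), 'qd': array([ 0.00156385, -0.00087504, -0.00181034,  0.00155493,  0.00237337,
        0.00041466]), 'effort': array([ 1.45697875e-03, -4.17701054e+01, -2.46405029e+01, -1.52293792e-04,
        5.77006504e-03, -5.15811777e-06]), 'position': array([ 0.25602666, -0.51436284,  0.24953039]), 'ee_rot': array([-5.04682353e-04,  8.50160997e-01, -5.26522190e-01, -6.38778342e-04]), 'contact_force': array([ 0.32829924, -0.23283862, -0.24771745]), 'moment': array([ 0.02026863,  0.00499101, -0.00634608]), 'width': 0.08543457547142325}
0.019
```

```bash
echo
```

```text
(no output)
```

View pics/top0.png

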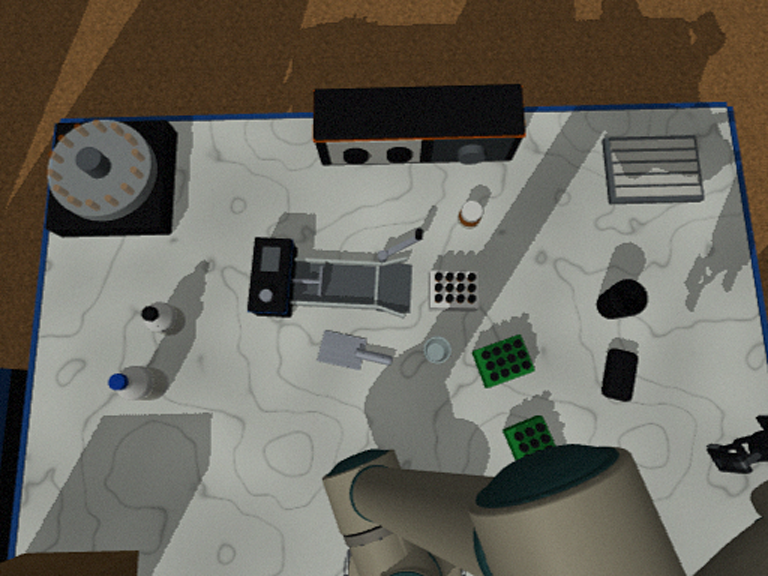

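View pics/side0.png

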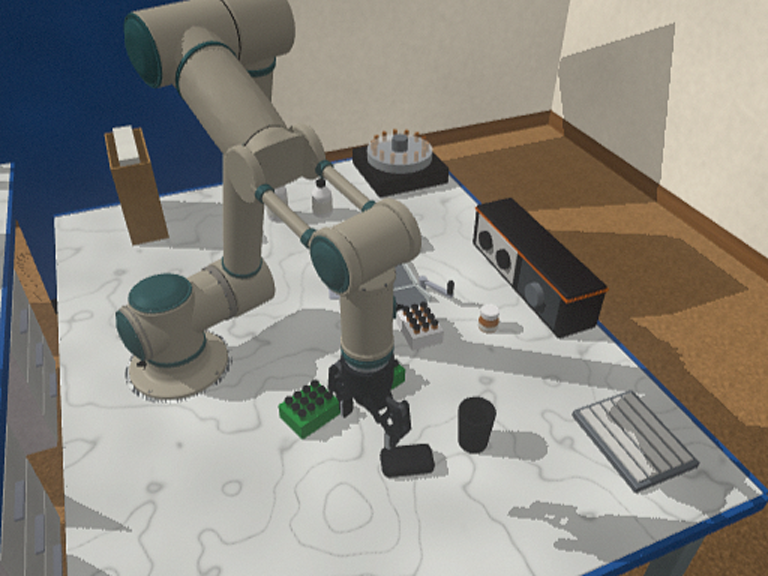

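The top view shows the white rack at about (455,288) in the 1.5x picture. The lane runs left from there to the black head at (272,275), and the gate is at (400,245). The green racks at (505,360) and (530,437) could be mistaken for the target. I choose the white rack and will check it in a close crop.

Run:
```python
from rig import manip
import cv2
im=manip.get_image("top")
cv2.imwrite("pics/raw_top.png",im)
c=im[140:240,160:340]
c=cv2.resize(c,None,fx=4.4,fy=4.4,interpolation=cv2.INTER_CUBIC)
for x in range(160,340,20): cv2.putText(c,str(x),(int((x-160)*4.4),10),0,.35,(0,0,255)); cv2.line(c,(int((x-160)*4.4+2.2),12),(int((x-160)*4.4+2.2),18),(0,0,255))
for y in range(140,240,20): cv2.putText(c,str(y),(0,int((y-140)*4.4+5)),0,.35,(0,0,255))
cv2.imwrite("pics/crop1.png",c)
im=manip.get_image("side")
cv2.imwrite("pics/raw_side.png",im)
```

```text
(no output)
```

View pics/crop1.png

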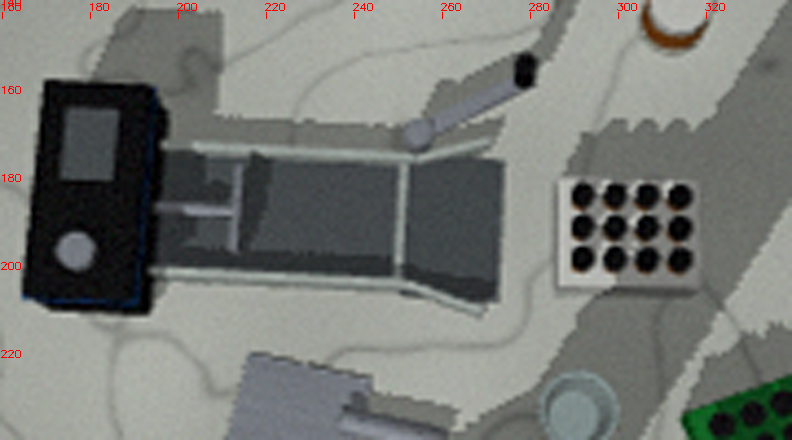

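```bash
cat > h.py <<'E'
import numpy as np, cv2
from rig import manip
def K(n): return manip.calibration(n)
def proj(n,P):
    c=K(n);P=np.atleast_2d(P);q=P@c["camera_from_world"][:3,:3].T+c["camera_from_world"][:3,3]
    return np.c_[c["cx"]+c["fx"]*q[:,0]/-q[:,2], c["cy"]+c["fy"]*q[:,1]/q[:,2]]
def back(n,uv,z):
    c=K(n);T=c["camera_from_world"];R=T[:3,:3];o=-R.T@T[:3,3]
    uv=np.atleast_2d(np.array(uv,float));d=np.c_[(uv[:,0]-c["cx"])/c["fx"],-(uv[:,1]-c["cy"])/c["fy"],-np.ones(len(uv))]@R
    z=np.broadcast_to(z,len(uv));return o+d*((z-o[2])/d[:,2])[:,None]
def crop(im,x0,y0,x1,y1,f,name,step=10,pts=None):
    c=cv2.resize(im[y0:y1,x0:x1],None,fx=f,fy=f,interpolation=cv2.INTER_CUBIC)
    m=lambda v,o:int((v-o+.5)*f)
    for x in range(x0,x1,step): cv2.line(c,(m(x,x0),0),(m(x,x0),6),(0,0,255));cv2.putText(c,str(x),(m(x,x0),16),0,.35,(0,0,255))
    for y in range(y0,y1,step): cv2.line(c,(0,m(y,y0)),(6,m(y,y0)),(0,0,255));cv2.putText(c,str(y),(8,m(y,y0)+4),0,.35,(0,0,255))
    if pts is not None:
        for p in pts: cv2.circle(c,(m(p[0],x0),m(p[1],y0)),2,(0,0,255),-1)
    cv2.imwrite(name,c)
E
python3 - <<'E'
from h import *
t=cv2.imread("pics/raw_top.png");s=cv2.imread("pics/raw_side.png")
crop(t,280,170,325,212,16,"pics/c_rack.png",5)
crop(t,190,150,282,220,8.5,"pics/c_dock.png",10)
crop(s,210,170,360,250,5,"pics/c_side.png",10)
E
```

```text
(no output)
```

View pics/c_rack.png

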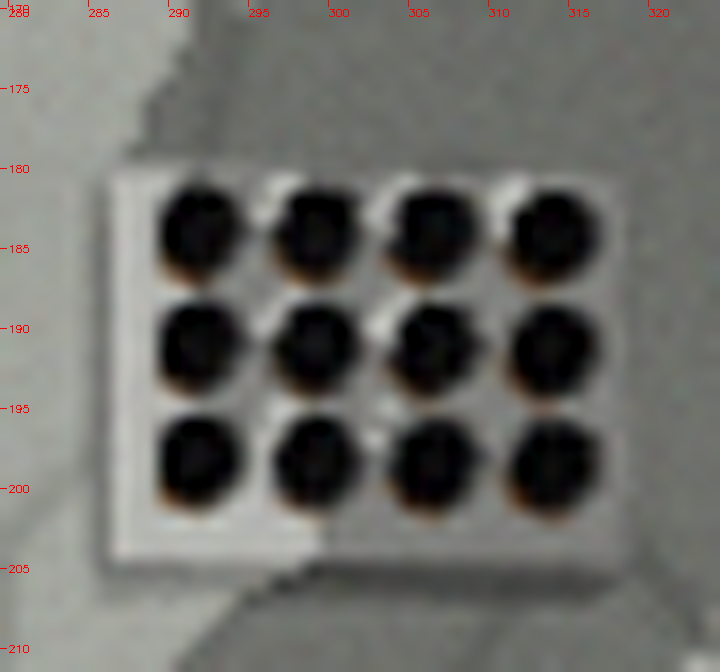

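View pics/c_dock.png

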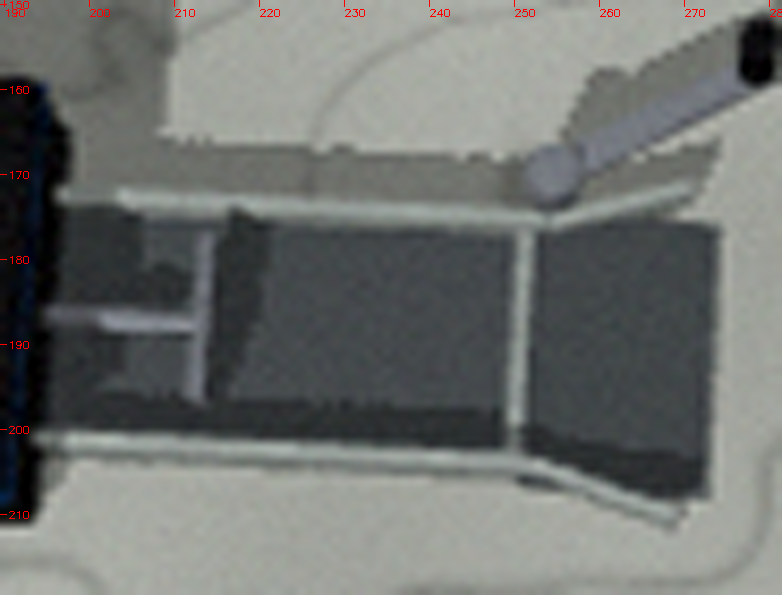

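View pics/c_side.png

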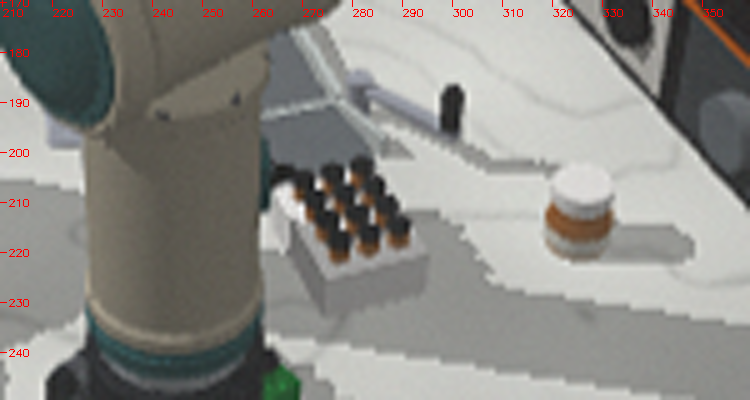

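```bash
cat > fit.py <<'E'
from h import *
from scipy.optimize import least_squares
D=lambda a:np.c_[np.array(a,float)[:,0]/8.5+189.5,np.array(a,float)[:,1]/8.5+149.5]
def dockpts(d):
    # z, pixels
    pass
R=lambda a:np.array([[np.cos(a),-np.sin(a)],[np.sin(a),np.cos(a)]])
foot=back("top",D([(718,226),(708,497)]),0);lipi=back("top",D([(516,235),(508,445)]),.012);lipo=back("top",D([(536,235),(526,440)]),.012)
pl=back("top",D([(214,232),(208,403)]),.038);hinge=back("top",D([(553,175)]),.036);knob=back("top",D([(762,30)]),.07)
ck=back("top",D([(690,186),(675,520)]),.02);
wl=back("top",D([(130,195),(515,213)]),.024);wr=back("top",D([(50,437),(515,462)]),.024)
for n,v in dict(foot=foot,lipi=lipi,lipo=lipo,plate=pl,hinge=hinge,knob=knob,cheek=ck,wallneg=wl,wallpos=wr).items():print(n,(v[:,:2]*1000).round(1).tolist())
def ang(a,b):d=b-a;return np.degrees(np.arctan2(d[1],d[0]))
print("x-axis angles: foot",ang(foot[1],foot[0])+90,"lip",ang(lipi[1],lipi[0])+90,ang(lipo[1],lipo[0])+90,"pl",ang(pl[1],pl[0])+90,"walls",ang(wl[1],wl[0]),ang(wr[1],wr[0]))
Q=lambda a:np.c_[np.array(a,float)[:,0]/16+279.5,np.array(a,float)[:,1]/16+169.5]
cap=back("top",Q([(200,232),(553,236),(200,460),(553,466)]),.058);top=back("top",Q([(108,163),(106,563),(622,175),(622,560)]),.04)
print("caps",(cap[:,:2]*1000).round(1).tolist(),cap[:,:2].mean(0),"top",(top[:,:2]*1000).round(1).tolist(),top[:,:2].mean(0))
print("rack ang",ang(cap[1],cap[0]),ang(cap[3],cap[2]),ang(cap[2],cap[0])+90,ang(cap[3],cap[1])+90,"edge",ang(top[1],top[0])+90)
E
python3 fit.py
```

```text
foot [[603.6, -33.1], [501.2, -26.2]]
lipi [[599.0, 42.1], [520.3, 46.5]]
lipo [[598.9, 34.7], [522.0, 39.9]]
plate [[596.4, 150.4], [533.5, 152.4]]
hinge [[615.1, 27.6]]
knob [[657.1, -48.2]]
cheek [[614.0, -22.5], [490.0, -13.5]]
wallneg [[614.7, 183.1], [604.3, 42.0]]
wallpos [[525.2, 211.4], [511.9, 43.6]]
x-axis angles: foot 86.17669956147489 lip 86.85405803556704 86.18629365205985 pl 88.13805780538185 walls 85.79581946675216 85.47010567727621
caps [[563.2, -84.1], [560.8, -150.0], [519.8, -82.3], [517.1, -147.7]] [ 0.54022429 -0.11603599] top [[581.3, -68.7], [503.9, -65.4], [576.4, -166.6], [502.1, -162.5]] [ 0.5409126  -0.11577753]
rack ang 87.89929984907299 87.59123134372656 87.66088511544939 86.96892604273516 edge 87.56294526146974
```

Run:
```python
from h import *
for n,uv,z in [("jar",(470,213),.055),("beaker",(436,350),.06),("green1",(505,362),.058),("green2",(532,437),.058),("pen",(617,300),.095),("mouse",(620,373),.03)]:
    print(n,back("top",[np.array(uv)/1.5-.17],z)[0,:2].round(3))
```

```text
jar [ 0.695 -0.155]
beaker [ 0.416 -0.074]
green1 [ 0.39  -0.206]
green2 [ 0.249 -0.248]
pen [ 0.5   -0.419]
mouse [ 0.365 -0.437]
```

>>> {"method": "send_rows", "body": {"delta_pos": [[0,0,0],[0,0,0],[0,0,0],[0,0,0],[0,0,0]], "angular": [[0,0,-1],[0,0,-1],[0,0,-1],[0,0,-1],[0,0,-1]], "hand": 40, "squeeze": 30}}

```text
clock: 0.62
position: [0.2562, -0.5146, 0.25]
ee_rot: [-0.0, 0.938, -0.345, -0.0]
contact_force: [0.3, 0.3, 0.3]
width: 0.04
```

>>> {"method": "send_rows", "body": {"delta_pos": [[0,0,0],[0,0,0],[0,0,0],[0,0,0],[0,0,0]], "angular": [[0,0,-1],[0,0,-1],[0,0,-1],[0,0,-1],[0,0,-1]]}}

```text
clock: 1.03
position: [0.2561, -0.5147, 0.2501]
ee_rot: [-0.0, 0.988, -0.152, -0.0]
contact_force: [-0.4, 0.3, 0.0]
width: 0.04
```

>>> {"method": "send_rows", "body": {"delta_pos": [[0,0,0],[0,0,0],[0,0,0],[0,0,0]], "angular": [[0,0,-1],[0,0,-1],[0,0,-1],[0,0,0]]}}

```text
clock: 1.37
position: [0.2561, -0.5146, 0.2501]
ee_rot: [-0.0, 0.999, -0.034, -0.0]
contact_force: [0.7, 1.0, -0.6]
width: 0.0399
```

```bash
cat >> h.py <<'E'
from scipy.spatial.transform import Rotation as Ro
DO=np.array([.5577,.0448,0]);DY=np.radians(86.0)
DR=Ro.from_euler('z',DY).as_matrix()
def d2w(p): return DO+DR@np.array(p,float)
def w2d(p): return DR.T@(np.array(p)-DO)
def st():
    s=manip.get_state();R=Ro.from_quat(np.r_[s["ee_rot"][1:],s["ee_rot"][0]])
    return s,R.as_matrix()
def show(target=None):
    s,R=st();p=s["position"]
    print("t",round(s["clock"],2),"tcp",p.round(4),"dock mm",(w2d(p)*1000).round(1),"F",s["contact_force"].round(1),"Fd",(DR.T@s["contact_force"]).round(1),"w",round(s["width"]*1000,1))
    print("toolx deg in dock",np.degrees(np.arctan2(*(DR.T@R[:,0])[[1,0]])).round(2),"z axis in dock",(DR.T@R[:,2]).round(3),"q",s["qpos"].round(2),"tip",manip.tip_reach)
    if target is not None: print("tool shift/0.4 to target:",(R.T@(d2w(np.array(target)/1000)-p)/.4).round(4))
E
python3 -c "
from h import *
show([-240,5,250])"
```

```text
t 1.37 tcp [ 0.2561 -0.5146  0.2501] dock mm [-579.1  261.8  250.1] F [ 0.7  1.  -0.6] Fd [ 1.1 -0.6 -0.6] w 39.9
toolx deg in dock -89.88 z axis in dock [ 0.  0. -1.] q [-1.23  0.28  1.51 -0.    1.36 -1.16] tip 0.019
tool shift/0.4 to target: [ 6.438e-01 -8.465e-01  4.000e-04]
```

>>> {"method": "send_rows", "body": {"delta_pos": [[0.0585,-0.077,0],[0.0585,-0.077,0],[0.0585,-0.077,0],[0.0585,-0.077,0],[0.0585,-0.077,0]], "angular": [[0,0,0],[0,0,0],[0,0,0],[0,0,0],[0,0,0]]}}

```text
clock: 1.78
position: [0.3843, -0.3678, 0.2502]
ee_rot: [-0.0, 0.999, -0.036, 0.0]
contact_force: [0.6, -1.1, -0.1]
width: 0.0397
```

>>> {"method": "send_rows", "body": {"delta_pos": [[0.0585,-0.077,0],[0.0585,-0.077,0],[0.0585,-0.077,0],[0.0585,-0.077,0],[0.0585,-0.077,0]], "angular": [[0,0,0],[0,0,0],[0,0,0],[0,0,0],[0,0,0]]}}

```text
clock: 2.2
position: [0.5118, -0.222, 0.2504]
ee_rot: [0.0, 0.999, -0.036, 0.0]
contact_force: [1.2, -0.6, -0.4]
width: 0.04
```

>>> {"method": "send_rows", "body": {"delta_pos": [[0.0585,-0.077,0],[0,0,0],[0,0,0],[0,0,0],[0,0,0]], "angular": [[1,0,0],[1,0,0],[1,0,0],[1,0,0],[0.36,0,0]]}}

```text
clock: 2.62
position: [0.5364, -0.1958, 0.2493]
ee_rot: [-0.175, 0.984, -0.036, 0.005]
contact_force: [0.2, -0.4, -0.1]
width: 0.04
```

```bash
python3 -c "
from h import *
show([-250,6,120])
im=manip.get_image('side');cv2.imwrite('pics/s1.png',im[100:340,150:450].repeat(2,0).repeat(2,1))
crop(manip.get_image('top'),190,140,390,280,4,'pics/t1.png')
"
```

```text
t 2.62 tcp [ 0.5364 -0.1958  0.2493] dock mm [-241.5    4.4  249.3] F [ 0.2 -0.4 -0.1] Fd [-0.4 -0.2 -0.1] w 40.0
toolx deg in dock -90.13 z axis in dock [ 0.344  0.001 -0.939] q [-0.65  0.35  1.45  0.29  1.54 -0.62] tip 0.019
tool shift/0.4 to target: [-0.0033  0.1311  0.2963]
```

View pics/s1.png

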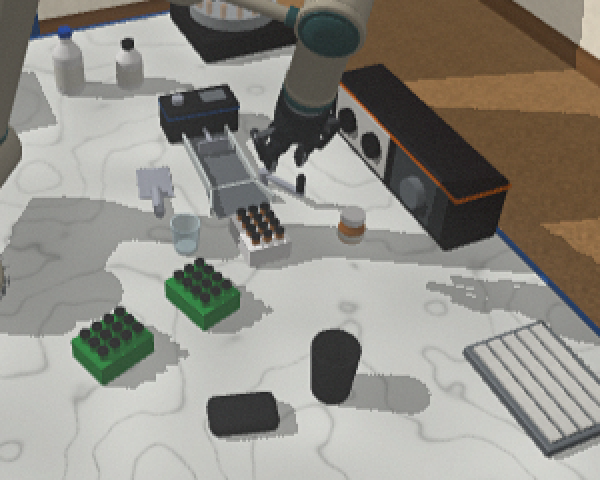

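View pics/t1.png

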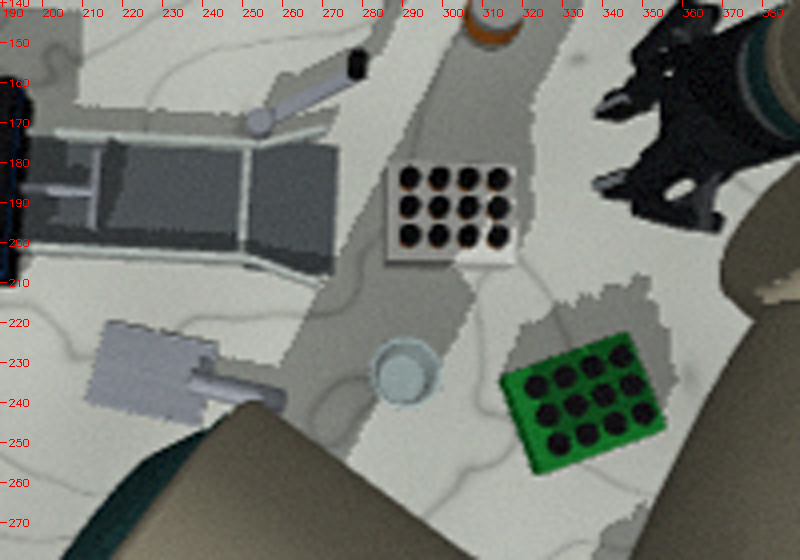

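The side view is now clear: rack at (262,232), lane and gate unobstructed. I'll overlay the fitted model on both pictures as a check.

```bash
cat > ov.py <<'E'
import sys
from h import *
def overlay(tag,rack=None,g=None):
    dk=[(-75,-51,0),(-75,51,0),(-63,60,20),(-63,-60,20),(-10,42.5,24),(-10,-42.5,24),(150,42.5,24),(150,-42.5,24),(0,42.5,12),(0,-42.5,12),(170,0,75),(108,30,38),(108,-30,38),(-12,-60,34)]
    P=[d2w(np.array(p)/1000) for p in dk]
    if g is not None: P.append(d2w(np.array([-12-85*np.cos(g),-60+85*np.sin(g),70])/1000))
    if rack is not None:
        x,y,a,z=rack;c=Ro.from_euler('z',a,degrees=True).as_matrix()
        for q in [(50,39,40),(50,-39,40),(-50,39,40),(-50,-39,40),(-50,-39,0),(-50,39,0)]: P.append(d2w((np.array([x,y,z])+c@np.array(q))/1000))
    P=np.array(P)
    s=manip.get_image('side');t=manip.get_image('top');cv2.imwrite(f'pics/{tag}_sraw.png',s);cv2.imwrite(f'pics/{tag}_traw.png',t)
    crop(s,225,145,335,240,7,f'pics/{tag}_s.png',10,proj('side',P))
    crop(t,185,145,325,215,5.7,f'pics/{tag}_t.png',10,proj('top',P))
E
python3 -c "
from ov import *
overlay('a',(-161.5,5.8,1.6,0),-.576)"
```

```text
(no output)
```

View pics/a_s.png

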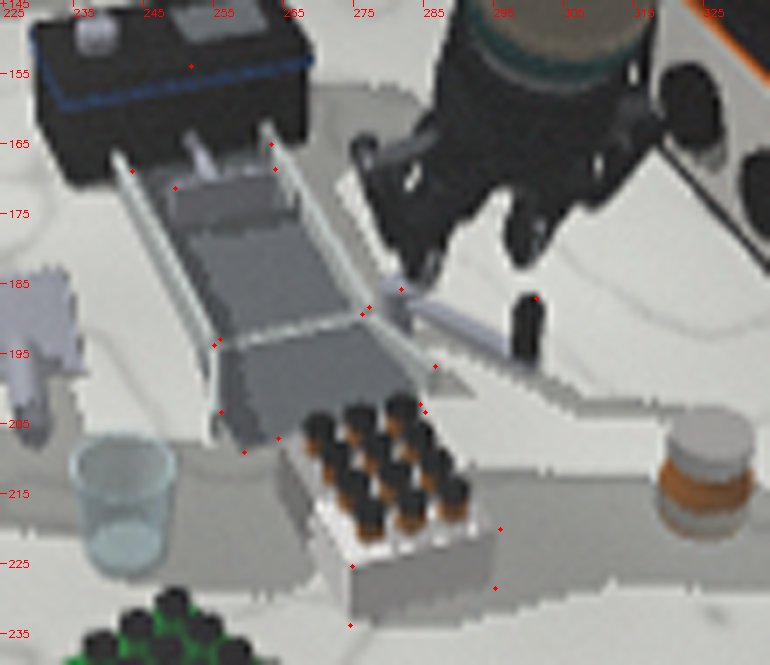

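View pics/a_t.png

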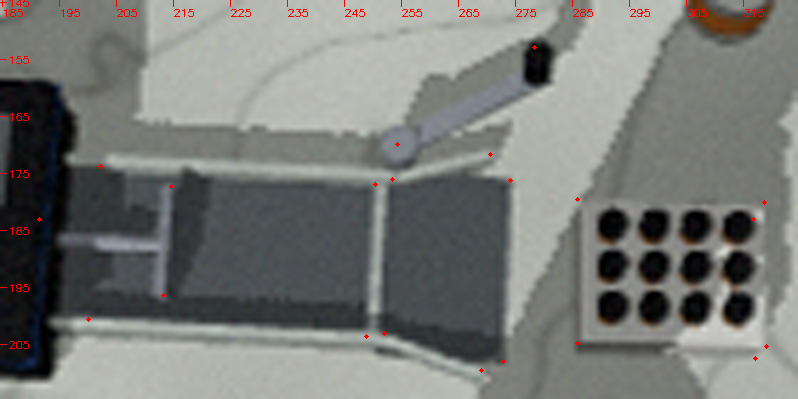

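>>> {"method": "send_rows", "body": {"delta_pos": [[-0.001,0.03,0.0735],[-0.001,0.03,0.0735],[0,0.03,0.0735],[0,0.03,0.0735],[0,0.03,0.0735]], "angular": [[0,0,0],[0,0,0],[0,0,0],[0,0,0],[0,0,0]]}}

```text
clock: 3.23
position: [0.5353, -0.1999, 0.0913]
ee_rot: [-0.172, 0.984, -0.033, 0.007]
contact_force: [0.1, 0.2, -0.5]
width: 0.0397
```

>>> {"method": "send_rows", "body": {"delta_pos": [[0,0.02,0.045],[0,0.02,0.045],[0,0,0]], "angular": [[0,0,0],[0,0,0],[0,0,0]]}}

```text
clock: 3.48
position: [0.533, -0.2015, 0.0495]
ee_rot: [-0.174, 0.984, -0.034, 0.003]
contact_force: [-0.7, -0.0, 0.4]
width: 0.04
```

```bash
python3 -c "
from h import *
show([-235,5.5,27])
s=manip.get_image('side');crop(s,225,180,335,260,7,'pics/b_s.png',10)
crop(manip.get_image('top'),265,165,375,235,7,'pics/b_t.png')
"
```

```text
t 3.48 tcp [ 0.533  -0.2015  0.0495] dock mm [-247.5    7.4   49.5] F [-0.7 -0.   0.4] Fd [-0.1  0.7  0.4] w 40.0
toolx deg in dock -89.9 z axis in dock [ 0.344  0.006 -0.939] q [-0.66  0.53  1.7   0.32  1.13 -0.76] tip 0.019
tool shift/0.4 to target: [ 0.0052 -0.0099  0.0636]
```

View pics/b_s.png

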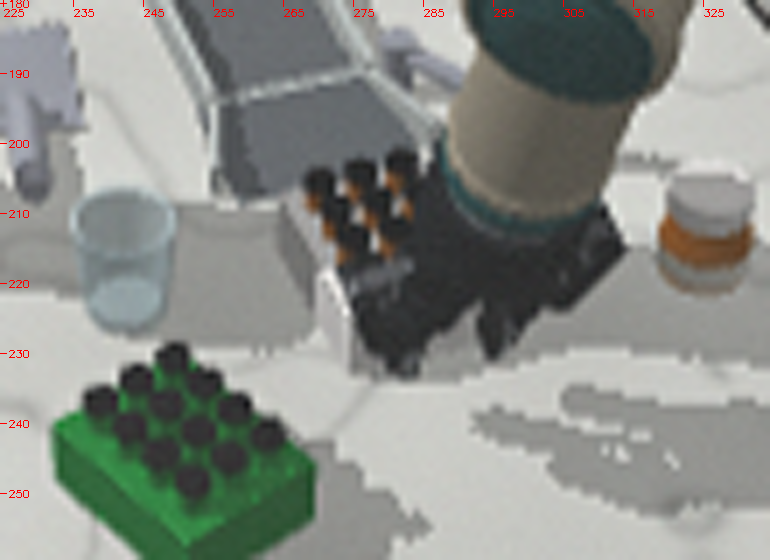

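View pics/b_t.png

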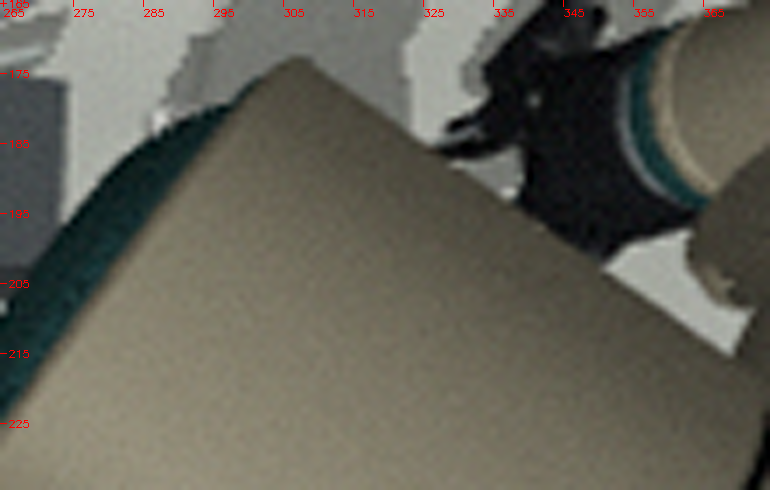

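>>> {"method": "send_rows", "body": {"delta_pos": [[0.003,0.01,0.0265],[0.003,0.01,0.0265],[0,0,0]], "angular": [[0,0,0],[0,0,0],[0,0,0]]}}

```text
clock: 3.83
position: [0.537, -0.2034, 0.0286]
ee_rot: [-0.173, 0.984, -0.034, 0.005]
contact_force: [0.1, 0.2, 0.3]
width: 0.0403
```

```bash
python3 -c "
from h import *
show([-235,5.5,27])"
```

```text
t 3.83 tcp [ 0.537  -0.2034  0.0286] dock mm [-249.1    3.3   28.6] F [0.1 0.2 0.3] Fd [ 0.2 -0.   0.3] w 40.3
toolx deg in dock -89.93 z axis in dock [ 0.342  0.001 -0.94 ] q [-0.66  0.56  1.72  0.33  1.09 -0.77] tip 0.019
tool shift/0.4 to target: [-0.0054 -0.0317  0.0157]
```

>>> {"method": "send_rows", "body": {"delta_pos": [[-0.0045,-0.0118,0.0043],[0,-0.0118,0.0043],[0,-0.0118,0.0043],[0,0,0]], "angular": [[0,0,0],[0,0,0],[0,0,0],[0,0,0]]}}

```text
clock: 4.17
position: [0.5364, -0.1873, 0.0302]
ee_rot: [-0.174, 0.984, -0.034, 0.006]
contact_force: [-0.9, 1.4, -0.5]
width: 0.0398
```

>>> {"method": "send_rows", "body": {"delta_pos": [[0.0002,-0.0059,0.0021],[0.0002,-0.0059,0.0021],[0.0002,-0.0059,0.0021],[0.0002,-0.0059,0.0021],[0.0002,-0.0059,0.0021]], "angular": [[0,0,0],[0,0,0],[0,0,0],[0,0,0],[0,0,0]]}}

```text
clock: 4.58
position: [0.538, -0.177, 0.0299]
ee_rot: [-0.172, 0.984, -0.034, 0.006]
contact_force: [-1.0, -2.9, -0.3]
width: 0.0403
```

```bash
python3 -c "
from h import *
show([-215,4,27])"
```

```text
t 4.58 tcp [ 0.538  -0.177   0.0299] dock mm [-222.7    4.2   29.9] F [-1.  -2.9 -0.3] Fd [-2.9  0.8 -0.3] w 40.3
toolx deg in dock -89.92 z axis in dock [ 0.34  -0.    -0.941] q [-0.62  0.54  1.75  0.34  1.07 -0.75] tip 0.019
tool shift/0.4 to target: [ 0.0006 -0.0156  0.0133]
```

>>> {"method": "send_rows", "body": {"delta_pos": [[0.001,-0.0117,0.0052],[0.001,-0.0117,0.0052],[0.001,-0.0117,0.0048],[0.001,-0.0117,0.0045],[0.001,-0.0117,0.0043]], "angular": [[0,0,0],[0,0,0],[0,0,0],[0,0,0],[0,0,0]]}}

```text
clock: 5.0
position: [0.5421, -0.151, 0.029]
ee_rot: [-0.173, 0.984, -0.034, 0.007]
contact_force: [-0.3, -5.0, 4.4]
width: 0.0399
```

```bash
python3 -c "
from ov import *
show([-175,2,27])
overlay('c',(-131,3.5,0,0))"
```

```text
t 5.0 tcp [ 0.5421 -0.151   0.029 ] dock mm [-196.4    1.9   29. ] F [-0.3 -5.   4.4] Fd [-5.  -0.   4.4] w 39.9
toolx deg in dock -89.97 z axis in dock [ 0.341 -0.001 -0.94 ] q [-0.58  0.53  1.77  0.35  1.04 -0.72] tip 0.019
tool shift/0.4 to target: [-0.0001 -0.0485  0.0229]
```

View pics/c_s.png

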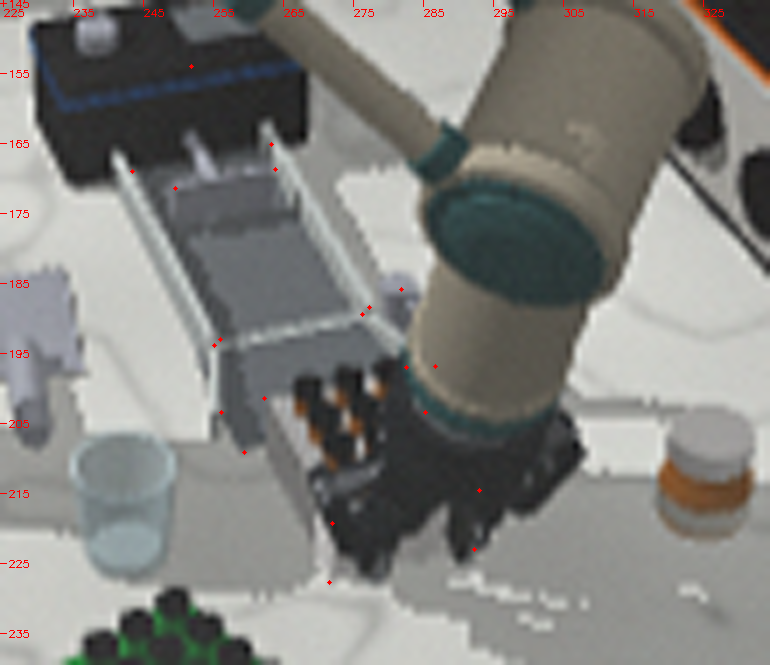

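View pics/c_t.png

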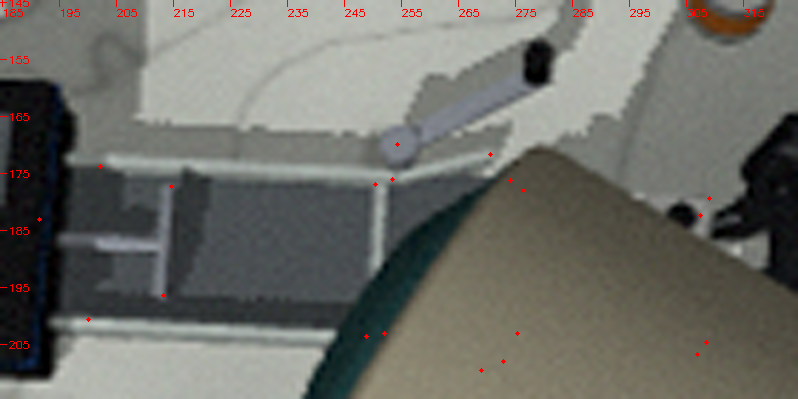

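>>> {"method": "send_rows", "body": {"delta_pos": [[0.0005,-0.0094,0.0034],[0.0005,-0.0094,0.0034],[0.0005,-0.0094,0.0034],[0.0005,-0.0094,0.0034],[0.0005,-0.0094,0.0034]], "angular": [[0,0,0],[0,0,0],[0,0,0],[0,0,0],[0,0,0]]}}

```text
clock: 5.52
position: [0.5438, -0.1309, 0.0286]
ee_rot: [-0.173, 0.984, -0.034, 0.006]
contact_force: [-1.1, -4.4, 1.3]
width: 0.04
```

>>> {"method": "send_rows", "body": {"delta_pos": [[0,-0.0094,0.0034],[0,-0.0094,0.0034],[0,-0.0094,0.0034],[0,-0.0094,0.0034],[0,-0.0094,0.0034]], "angular": [[0,0,0],[0,0,0],[0,0,0],[0,0,0],[0,0,0]]}}

```text
clock: 5.93
position: [0.5451, -0.1106, 0.0286]
ee_rot: [-0.174, 0.984, -0.034, 0.006]
contact_force: [0.1, -3.3, 1.1]
width: 0.0397
```

```bash
python3 -c "
from ov import *
show([-135,2,27])
overlay('d',(-91,1,0,0))"
```

```text
t 5.93 tcp [ 0.5451 -0.1106  0.0286] dock mm [-155.9    1.7   28.6] F [ 0.1 -3.3  1.1] Fd [-3.3 -0.4  1.1] w 39.7
toolx deg in dock -89.95 z axis in dock [ 0.342  0.001 -0.94 ] q [-0.52  0.52  1.8   0.37  1.01 -0.68] tip 0.019
tool shift/0.4 to target: [-0.0007 -0.0478  0.0218]
```

View pics/d_s.png

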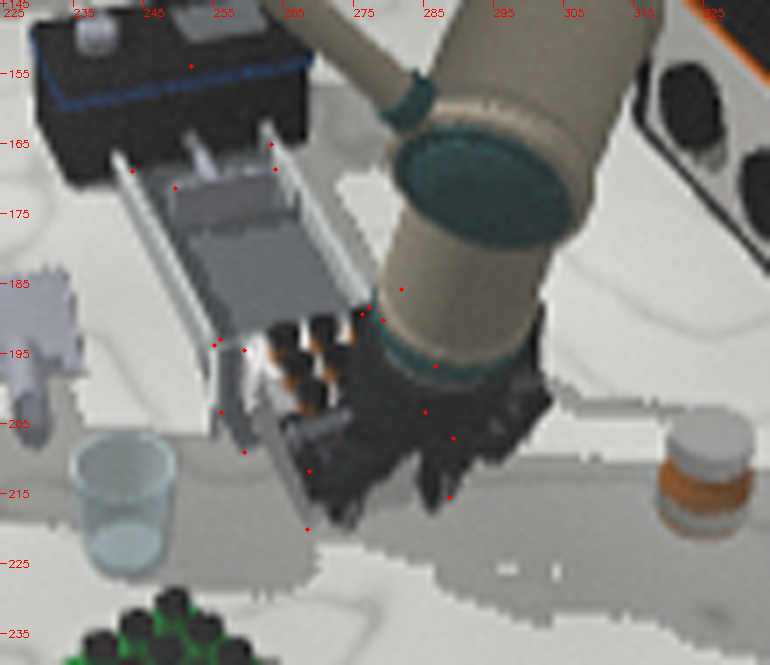

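>>> {"method": "send_rows", "body": {"delta_pos": [[0,-0.0094,0.0034],[0,-0.0094,0.0034],[0,-0.0094,0.0034],[0,-0.0094,0.0034],[0,-0.0094,0.0034]], "angular": [[0,0,0],[0,0,0],[0,0,0],[0,0,0],[0,0,0]]}}

```text
clock: 6.45
position: [0.5465, -0.0908, 0.0287]
ee_rot: [-0.173, 0.984, -0.034, 0.006]
contact_force: [0.6, -2.7, -1.4]
width: 0.0399
```

>>> {"method": "send_rows", "body": {"delta_pos": [[0,-0.0094,0.0034],[0,-0.0094,0.0034],[0,-0.0094,0.0034],[0,-0.0094,0.0034],[0,-0.0094,0.0034]], "angular": [[0,0,0],[0,0,0],[0,0,0],[0,0,0],[0,0,0]]}}

```text
clock: 6.87
position: [0.5479, -0.0708, 0.0287]
ee_rot: [-0.174, 0.984, -0.034, 0.006]
contact_force: [0.3, -2.5, -1.8]
width: 0.0399
```

```bash
python3 -c "
from ov import *
show([-92,1,27])
overlay('e',(-51,0,0,6))"
```

```text
t 6.87 tcp [ 0.5479 -0.0708  0.0287] dock mm [-116.     1.7   28.7] F [ 0.3 -2.5 -1.8] Fd [-2.5 -0.5 -1.8] w 39.9
toolx deg in dock -89.95 z axis in dock [ 0.342  0.001 -0.94 ] q [-0.46  0.51  1.83  0.39  0.98 -0.64] tip 0.019
tool shift/0.4 to target: [ 0.0018 -0.0549  0.0246]
```

View pics/e_s.png

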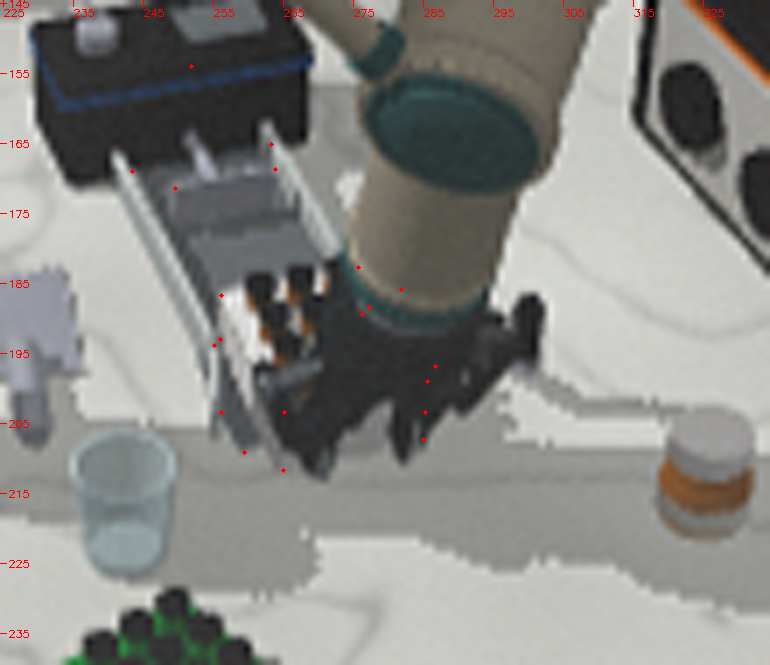

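>>> {"method": "send_rows", "body": {"delta_pos": [[0,-0.0094,0.0034],[0,-0.0094,0.0034],[0,-0.0094,0.0034],[0,-0.0094,0.0034],[0,-0.0094,0.0034]], "angular": [[0,0,0],[0,0,0],[0,0,0],[0,0,0],[0,0,0]]}}

```text
clock: 7.38
position: [0.5496, -0.0512, 0.0289]
ee_rot: [-0.173, 0.984, -0.034, 0.006]
contact_force: [0.2, -3.0, -0.2]
width: 0.0401
```

>>> {"method": "send_rows", "body": {"delta_pos": [[0,-0.01,0.0018],[0,-0.01,0.0018],[0,-0.01,0.0018],[0,-0.01,0.0018],[0,-0.01,0.0018]], "angular": [[0,0,0],[0,0,0],[0,0,0],[0,0,0],[0,0,0]]}}

```text
clock: 7.8
position: [0.5509, -0.0312, 0.0325]
ee_rot: [-0.173, 0.984, -0.034, 0.006]
contact_force: [-0.1, -3.4, 0.2]
width: 0.0399
```

```bash
python3 -c "
from ov import *
show([-15,1,39])
overlay('f',(-12,0,0,9))"
```

```text
t 7.8 tcp [ 0.5509 -0.0312  0.0325] dock mm [-76.3   1.5  32.5] F [-0.1 -3.4  0.2] Fd [-3.3 -0.2  0.2] w 39.9
toolx deg in dock -89.95 z axis in dock [ 0.341  0.    -0.94 ] q [-0.39  0.49  1.85  0.41  0.96 -0.58] tip 0.019
tool shift/0.4 to target: [ 0.0013 -0.1496  0.0371]
```

View pics/f_s.png

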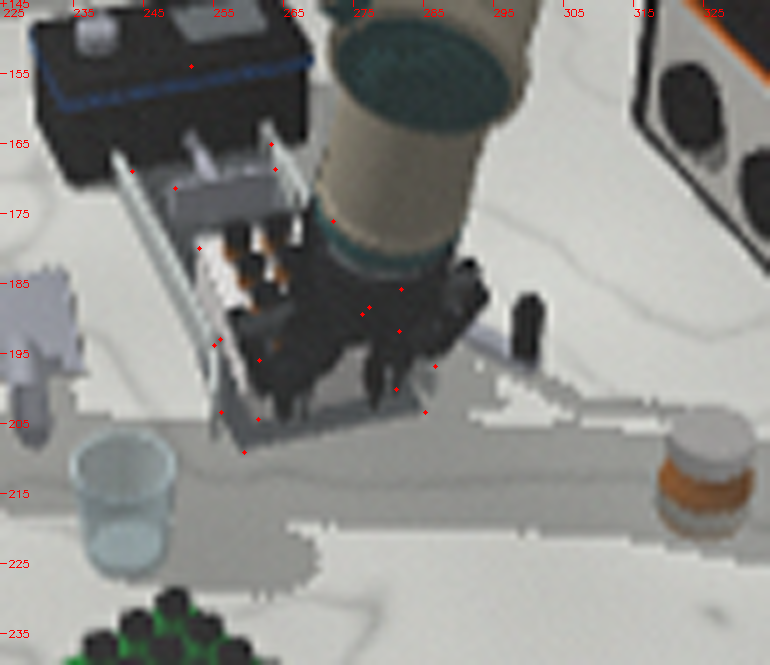

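>>> {"method": "send_rows", "body": {"delta_pos": [[0,-0.01,0.0018],[0,-0.01,0.0018],[0,-0.01,0.0018],[0,-0.01,0.0018],[0,-0.01,0.0018]], "angular": [[0,0,0],[0,0,0],[0,0,0],[0,0,0],[0,0,0]]}}

```text
clock: 8.32
position: [0.5527, -0.0118, 0.0362]
ee_rot: [-0.173, 0.984, -0.034, 0.007]
contact_force: [0.2, -5.7, 2.8]
width: 0.0401
```

>>> {"method": "send_rows", "body": {"delta_pos": [[0,-0.0075,0.0014],[0,-0.0075,0.0014],[0,-0.0075,0.0014],[0,-0.0075,0.0014],[0,-0.0075,0.0014]], "angular": [[0,0,0],[0,0,0],[0,0,0],[0,0,0],[0,0,0]]}}

```text
clock: 8.73
position: [0.5527, 0.0044, 0.0381]
ee_rot: [-0.174, 0.984, -0.034, 0.005]
contact_force: [-0.4, -2.2, -0.3]
width: 0.0401
```

```bash
python3 -c "
from ov import *
show([-15,1,39])
overlay('g',(24,0,0,9))"
```

```text
t 8.73 tcp [0.5527 0.0044 0.0381] dock mm [-40.7   2.2  38.1] F [-0.4 -2.2 -0.3] Fd [-2.2  0.2 -0.3] w 40.1
toolx deg in dock -89.94 z axis in dock [ 0.342  0.002 -0.94 ] q [-0.33  0.48  1.85  0.42  0.95 -0.53] tip 0.019
tool shift/0.4 to target: [ 0.003  -0.0612  0.0198]
```

View pics/g_s.png

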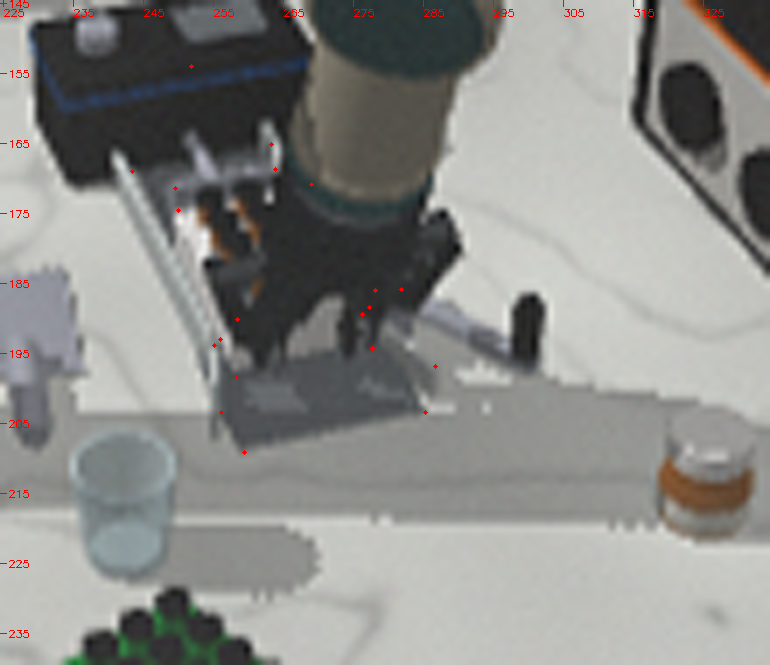

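>>> {"method": "send_rows", "body": {"delta_pos": [[0.0006,-0.0062,0.0015],[0.0006,-0.0062,0.0015],[0.0006,-0.0062,0.0015],[0.0006,-0.0062,0.0015],[0.0006,-0.0062,0.0015]], "angular": [[0,0,0],[0,0,0],[0,0,0],[0,0,0],[0,0,0]]}}

```text
clock: 9.25
position: [0.5554, 0.0163, 0.0397]
ee_rot: [-0.173, 0.984, -0.034, 0.006]
contact_force: [-0.5, -1.4, -1.8]
width: 0.0398
```

>>> {"method": "send_rows", "body": {"delta_pos": [[0,-0.0048,0.0016],[0,-0.0048,0.0016],[0,-0.0048,0.0016],[0,-0.0048,0.0016]], "angular": [[0,0,0],[0,0,0],[0,0,0],[0,0,0]]}}

```text
clock: 9.58
position: [0.5559, 0.0243, 0.0399]
ee_rot: [-0.173, 0.984, -0.034, 0.006]
contact_force: [-0.1, -1.4, -1.1]
width: 0.0401
```

```bash
python3 -c "
from ov import *
show([-8,1,39])
overlay('i',(45,0,0,7))"
```

```text
t 9.58 tcp [0.5559 0.0243 0.0399] dock mm [-20.5   0.4  39.9] F [-0.1 -1.4 -1.1] Fd [-1.4  0.  -1.1] w 40.1
toolx deg in dock -89.96 z axis in dock [ 0.342  0.    -0.94 ] q [-0.29  0.47  1.85  0.43  0.94 -0.5 ] tip 0.019
tool shift/0.4 to target: [-0.0016 -0.0287  0.0129]
```

View pics/i_s.png

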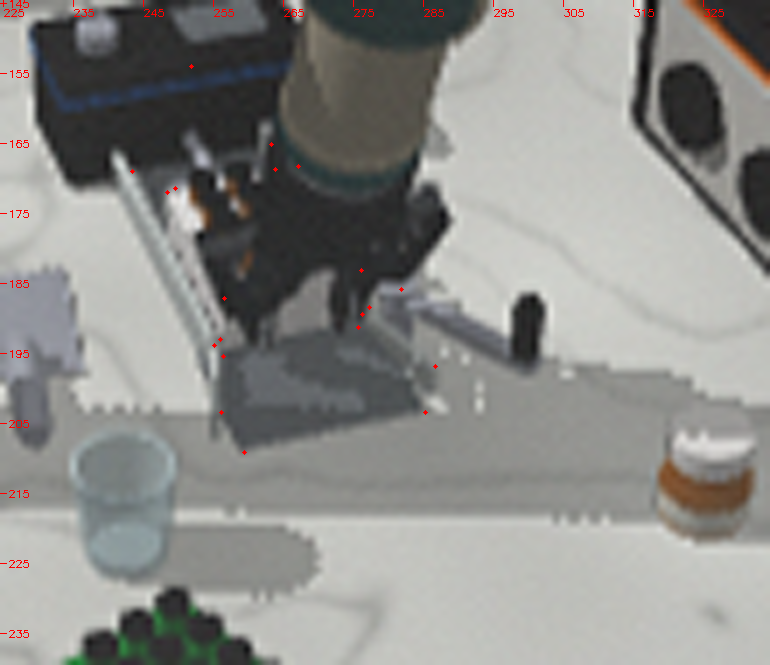

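View pics/i_t.png

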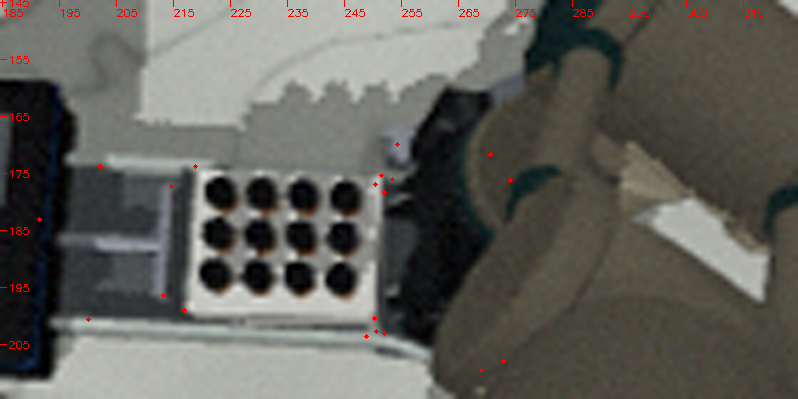

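>>> {"method": "send_rows", "body": {"delta_pos": [[0,-0.0035,0.0013],[0,-0.0035,0.0013],[0,-0.0035,0.0013],[0,-0.0035,0.0013]], "angular": [[0,0,0],[0,0,0],[0,0,0],[0,0,0]]}}

```text
clock: 10.02
position: [0.5563, 0.0302, 0.0399]
ee_rot: [-0.173, 0.984, -0.034, 0.006]
contact_force: [0.3, -0.9, -1.5]
width: 0.04
```

>>> {"method": "send_rows", "body": {"delta_pos": [[0,-0.0024,0.0009],[0,-0.0024,0.0009]], "angular": [[0,0,0],[0,0,0]]}}

```text
clock: 10.18
position: [0.5564, 0.0323, 0.0398]
ee_rot: [-0.173, 0.984, -0.034, 0.006]
contact_force: [0.1, -2.1, -0.9]
width: 0.04
```

>>> {"method": "send_rows", "body": {"delta_pos": [[0,-0.0024,0.0009],[0,-0.0024,0.0009]], "angular": [[0,0,0],[0,0,0]]}}

```text
clock: 10.35
position: [0.5566, 0.0342, 0.0399]
ee_rot: [-0.173, 0.984, -0.034, 0.006]
contact_force: [0.2, -1.9, -0.9]
width: 0.0399
```

```bash
python3 -c "
from ov import *
show([-5,1,39])
overlay('j',(55,0,0,7))"
```

```text
t 10.35 tcp [0.5566 0.0342 0.0399] dock mm [-10.6   0.3  39.9] F [ 0.2 -1.9 -0.9] Fd [-1.9 -0.3 -0.9] w 39.9
toolx deg in dock -89.95 z axis in dock [ 0.342  0.    -0.94 ] q [-0.28  0.47  1.86  0.43  0.93 -0.49] tip 0.019
tool shift/0.4 to target: [-0.0016 -0.0125  0.0068]
```

View pics/j_t.png

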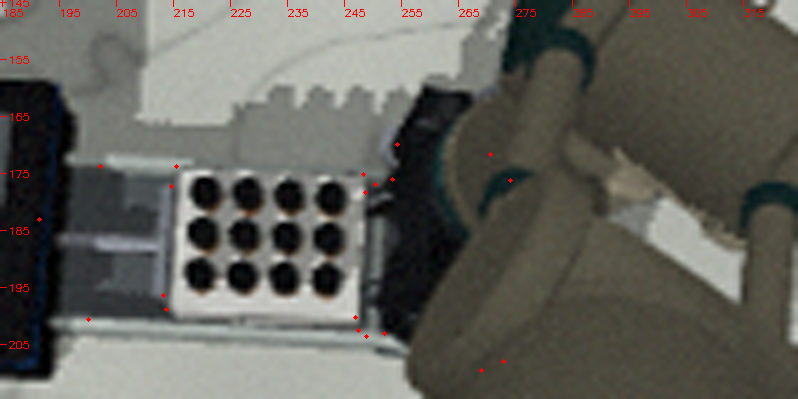

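>>> {"method": "send_rows", "body": {"delta_pos": [[0,-0.0012,0.00045],[0,-0.0012,0.00045]], "angular": [[0,0,0],[0,0,0]]}}

```text
clock: 10.62
position: [0.5567, 0.0352, 0.0399]
ee_rot: [-0.173, 0.984, -0.034, 0.006]
contact_force: [-0.5, -2.0, -0.7]
width: 0.0401
```

>>> {"method": "send_rows", "body": {"delta_pos": [[0,-0.0012,0.00045],[0,-0.0012,0.00045]], "angular": [[0,0,0],[0,0,0]]}}

```text
clock: 10.78
position: [0.5567, 0.0362, 0.0398]
ee_rot: [-0.173, 0.984, -0.034, 0.006]
contact_force: [0.2, -2.2, 0.5]
width: 0.0399
```

>>> {"method": "send_rows", "body": {"delta_pos": [[0,-0.0012,0.00045],[0,-0.0012,0.00045]], "angular": [[0,0,0],[0,0,0]]}}

```text
clock: 10.95
position: [0.5568, 0.0373, 0.0398]
ee_rot: [-0.173, 0.984, -0.034, 0.006]
contact_force: [-0.0, -2.9, -0.4]
width: 0.0402
```

>>> {"method": "send_rows", "body": {"delta_pos": [[0,-0.0012,0.00045],[0,-0.0012,0.00045]], "angular": [[0,0,0],[0,0,0]]}}

```text
clock: 11.12
position: [0.5569, 0.0383, 0.0398]
ee_rot: [-0.173, 0.984, -0.034, 0.006]
contact_force: [-0.9, -2.1, -0.2]
width: 0.0398
```

>>> {"method": "send_rows", "body": {"delta_pos": [[0,-0.0012,0.00045],[0,-0.0012,0.00045]], "angular": [[0,0,0],[0,0,0]]}}

```text
clock: 11.28
position: [0.557, 0.0392, 0.0398]
ee_rot: [-0.173, 0.984, -0.034, 0.006]
contact_force: [0.1, -3.6, -0.0]
width: 0.0402
```

>>> {"method": "send_rows", "body": {"delta_pos": [[0,-0.0012,0.00045],[0,-0.0012,0.00045]], "angular": [[0,0,0],[0,0,0]]}}

```text
clock: 11.45
position: [0.557, 0.0394, 0.0398]
ee_rot: [-0.172, 0.984, -0.033, 0.006]
contact_force: [-1.5, -6.9, 2.1]
width: 0.0402
```

```bash
python3 -c "
from ov import *
show([-5,1,39])
overlay('k',(59,0,0,7))
t=cv2.imread('pics/k_traw.png');crop(t,190,165,262,212,11,'pics/k_t2.png',5)"
```

```text
t 11.45 tcp [0.557  0.0394 0.0398] dock mm [-5.4  0.3 39.8] F [-1.5 -6.9  2.1] Fd [-7.   1.   2.1] w 40.2
toolx deg in dock -89.9 z axis in dock [ 0.34 -0.   -0.94] q [-0.27  0.47  1.86  0.43  0.93 -0.48] tip 0.019
tool shift/0.4 to target: [-0.0018 -0.0004  0.0022]
```

View pics/k_t2.png

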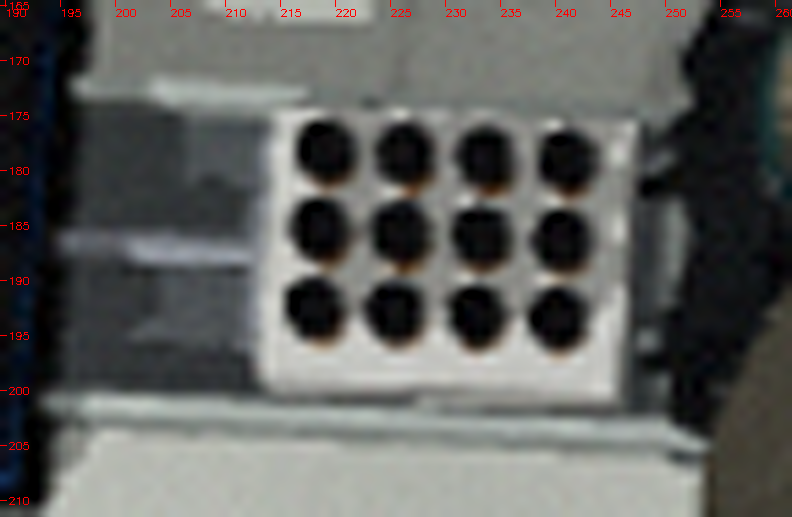

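View pics/k_s.png

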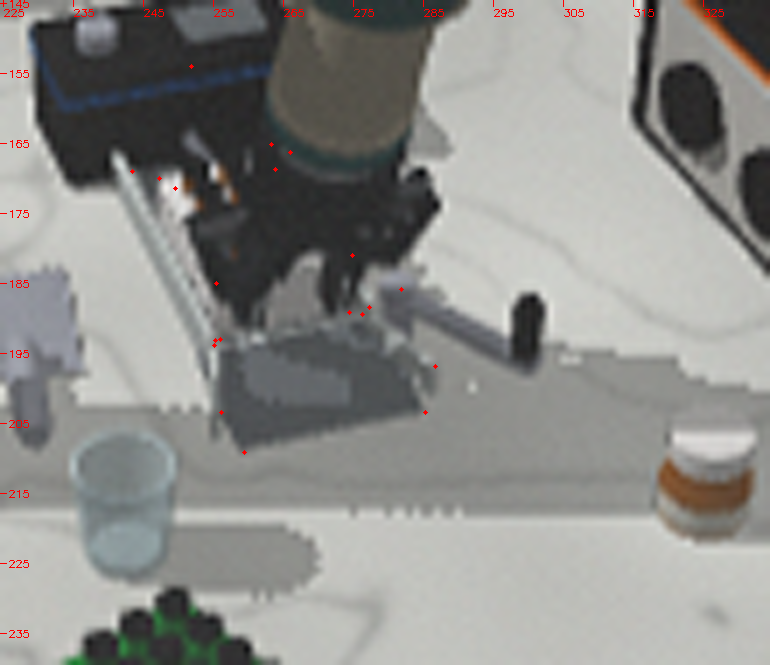

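>>> {"method": "send_rows", "body": {"delta_pos": [[0,-0.0012,0.00045],[0,-0.0012,0.00045]], "angular": [[0,0,0],[0,0,0]]}}

```text
clock: 11.72
position: [0.5571, 0.0395, 0.0398]
ee_rot: [-0.172, 0.985, -0.033, 0.006]
contact_force: [-2.8, -10.0, 3.4]
width: 0.0398
```

>>> {"method": "send_rows", "body": {"delta_pos": [[0,-0.0012,0.00045],[0,-0.0012,0.00045]], "angular": [[0,0,0],[0,0,0]]}}

```text
clock: 11.88
position: [0.5572, 0.0398, 0.0398]
ee_rot: [-0.171, 0.985, -0.033, 0.007]
contact_force: [-3.1, -12.3, 3.6]
width: 0.0396
```

>>> {"method": "send_rows", "body": {"delta_pos": [[0,-0.0012,0.00045],[0,-0.0012,0.00045]], "angular": [[0,0,0],[0,0,0]]}}

```text
clock: 12.05
position: [0.5574, 0.0407, 0.0398]
ee_rot: [-0.171, 0.985, -0.033, 0.007]
contact_force: [-2.7, -12.5, 3.0]
width: 0.0401
```

>>> {"method": "send_rows", "body": {"delta_pos": [[0,-0.0012,0.00045],[0,-0.0012,0.00045]], "angular": [[0,0,0],[0,0,0]]}}

```text
clock: 12.22
position: [0.5575, 0.0416, 0.0398]
ee_rot: [-0.171, 0.985, -0.033, 0.007]
contact_force: [-2.7, -12.7, 3.7]
width: 0.0402
```

>>> {"method": "send_rows", "body": {"delta_pos": [[0,-0.0012,0.00045],[0,-0.0012,0.00045]], "angular": [[0,0,0],[0,0,0]]}}

```text
clock: 12.38
position: [0.5576, 0.0426, 0.0398]
ee_rot: [-0.171, 0.985, -0.033, 0.007]
contact_force: [-1.3, -12.8, 4.3]
width: 0.0398
```

>>> {"method": "send_rows", "body": {"delta_pos": [[0,-0.0012,0.00045],[0,-0.0012,0.00045]], "angular": [[0,0,0],[0,0,0]]}}

```text
clock: 12.55
position: [0.5577, 0.0436, 0.0398]
ee_rot: [-0.171, 0.985, -0.033, 0.007]
contact_force: [-3.1, -13.1, 4.0]
width: 0.0403
```

>>> {"method": "send_rows", "body": {"delta_pos": [[0,-0.0012,0.00045],[0,-0.0012,0.00045]], "angular": [[0,0,0],[0,0,0]]}}

```text
clock: 12.72
position: [0.5578, 0.0446, 0.0398]
ee_rot: [-0.171, 0.985, -0.033, 0.007]
contact_force: [-2.7, -12.7, 4.5]
width: 0.0402
```

```bash
python3 -c "
from ov import *
show()
overlay('l',(63,0,0,7))
t=cv2.imread('pics/l_traw.png');crop(t,190,165,262,212,11,'pics/l_t2.png',5)"
```

```text
t 12.72 tcp [0.5578 0.0446 0.0398] dock mm [-0.2 -0.1 39.8] F [ -2.7 -12.7   4.5] Fd [-12.9   1.8   4.5] w 40.2
toolx deg in dock -89.86 z axis in dock [ 0.337 -0.001 -0.942] q [-0.25  0.47  1.86  0.43  0.92 -0.47] tip 0.019
```

View pics/l_t2.png

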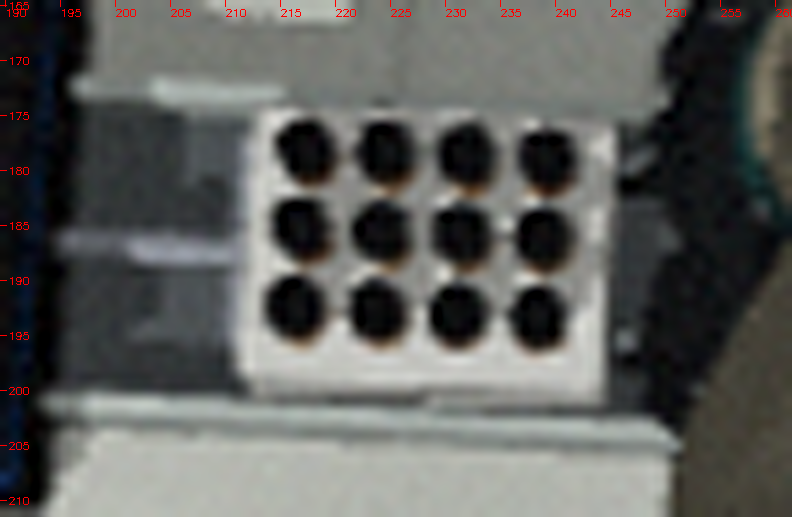

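>>> {"method": "send_rows", "body": {"delta_pos": [[0,-0.0012,0.00045],[0,-0.0013,0.00045]], "angular": [[0,0,0],[0,0,0]]}}

```text
clock: 12.98
position: [0.5578, 0.0457, 0.0398]
ee_rot: [-0.171, 0.985, -0.033, 0.007]
contact_force: [-3.1, -12.5, 4.2]
width: 0.0398
```

>>> {"method": "send_rows", "body": {"delta_pos": [[0,0.005,-0.0018],[0,0.005,-0.0018],[0,0.01,-0.0036],[0,0.01,-0.0036],[0,0.02,-0.0072]], "angular": [[0,0,0],[0,0,0],[0,0,0],[0,0,0],[0,0,0]]}}

```text
clock: 13.4
position: [0.5557, 0.028, 0.0396]
ee_rot: [-0.174, 0.984, -0.034, 0.006]
contact_force: [0.4, -0.2, 0.7]
width: 0.0395
```

```bash
python3 -c "
from ov import *
show()
overlay('m',(64,0,0,7))
t=cv2.imread('pics/m_traw.png');crop(t,190,165,262,212,11,'pics/m_t2.png',5)"
```

```text
t 13.4 tcp [0.5557 0.028  0.0396] dock mm [-16.9   0.8  39.6] F [ 0.4 -0.2  0.7] Fd [-0.2 -0.4  0.7] w 39.5
toolx deg in dock -89.91 z axis in dock [ 0.343  0.001 -0.939] q [-0.29  0.47  1.86  0.43  0.94 -0.5 ] tip 0.019
```

View pics/m_t2.png

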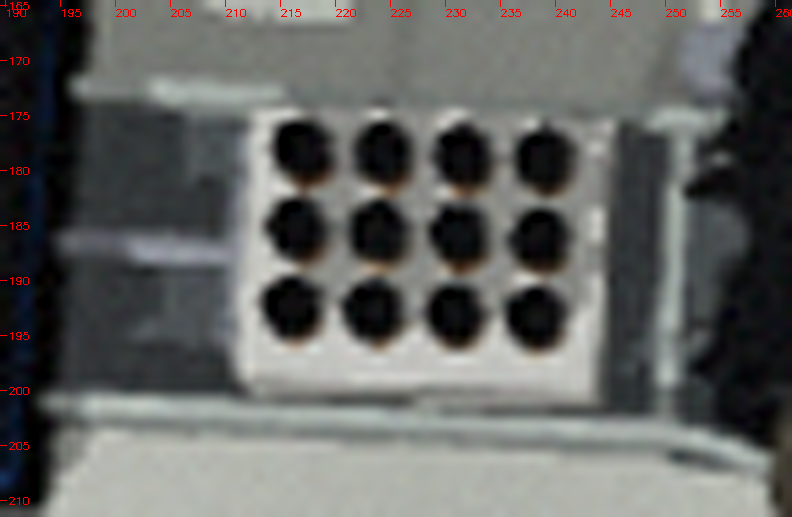

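View pics/m_s.png

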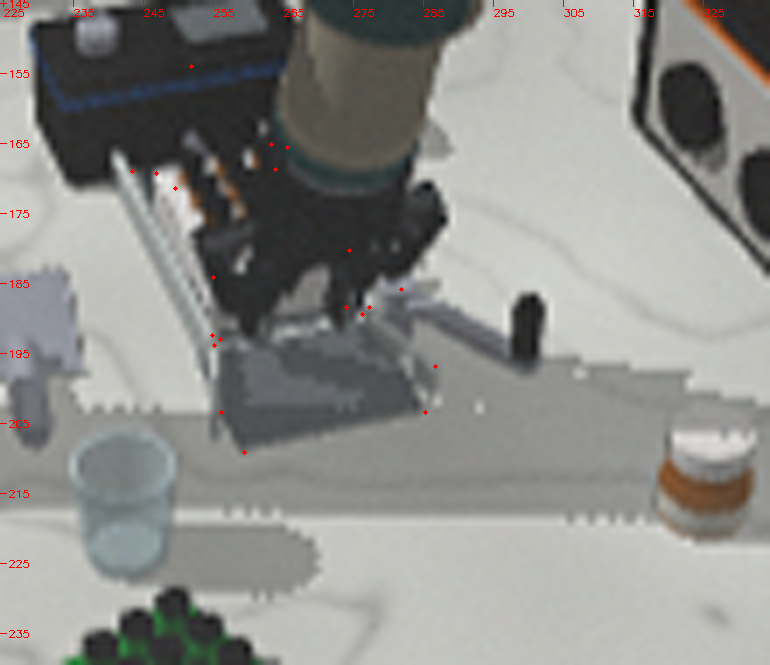

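```bash
python3 -c "
from h import *
def cc(f):
    g=cv2.cvtColor(cv2.imread(f),cv2.COLOR_BGR2GRAY)[170:205,213:246]
    n,l,s,c=cv2.connectedComponentsWithStats((g<60).astype(np.uint8));out=[]
    for i in range(1,n):
        if 15<s[i,4]<60:
            w=np.where(l==i,(110.-g).clip(0),0);y,x=np.mgrid[:g.shape[0],:g.shape[1]];out.append(((x*w).sum()/w.sum()+213,(y*w).sum()/w.sum()+170))
    return np.array(out)
R={k:cc(f'pics/{k}_traw.png') for k in 'jklm'}
for k,v in R.items():
    P=back('top',v,.065)[:,:2];q=np.array([w2d([*p,0]) for p in P])*1000;print(k,len(v),q.mean(0).round(2))
"
```

```text
j 12 [52.9   1.22  0.  ]
k 12 [57.62  1.08  0.  ]
l 12 [62.82  0.95  0.  ]
m 12 [63.72  1.05  0.  ]
```

>>> {"method": "send_rows", "body": {"delta_pos": [[0,0.01,-0.03],[0,0,-0.09],[0,0,-0.1],[0,0,-0.1],[0,0,-0.09]], "angular": [[0,0,0],[0,0,0],[0,0,0],[0,0,0],[0,0,0]], "hand": 12}}

```text
clock: 13.92
position: [0.5518, -0.0329, 0.1945]
ee_rot: [-0.173, 0.984, -0.034, 0.006]
contact_force: [0.5, -1.2, 0.3]
width: 0.0117
```

>>> {"method": "send_rows", "body": {"delta_pos": [[0,0,0],[0,0,0],[0,0,0],[0,0,0],[0,0,0]], "angular": [[-1,0,0],[-1,0,0],[-1,0,0],[-1,0,0],[-0.37,0,0]]}}

```text
clock: 14.33
position: [0.5519, -0.0309, 0.193]
ee_rot: [0.001, 0.999, -0.034, 0.0]
contact_force: [-0.1, 1.0, 0.4]
width: 0.0117
```

```bash
python3 -c "
from ov import *
show([-76,-145,200])
overlay('n',(63.8,1,0,7),-.576)
print(w2d([.6571,-.0482,0]))
t=cv2.imread('pics/n_traw.png');crop(t,190,140,300,210,7,'pics/n_t2.png',5)"
```

```text
t 14.33 tcp [ 0.5519 -0.0309  0.193 ] dock mm [-75.9   0.5 193. ] F [-0.1  1.   0.4] Fd [1.  0.1 0.4] w 11.7
toolx deg in dock -89.88 z axis in dock [-0.003 -0.001 -1.   ] q [-0.18  0.28  1.65 -0.    1.21 -0.11] tip 0.019
tool shift/0.4 to target: [ 0.3638  0.0011 -0.017 ]
[-0.08583966 -0.10564522  0.        ]
```

View pics/n_s.png

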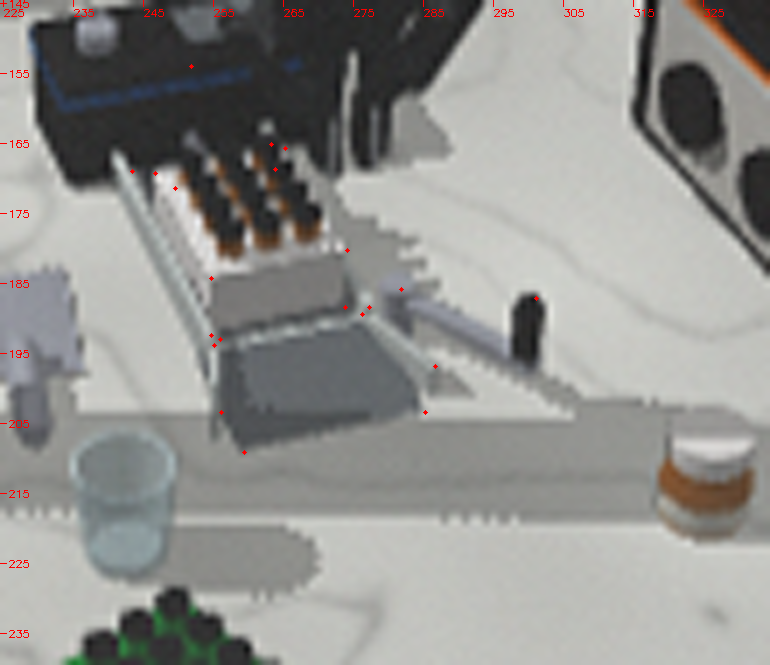

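View pics/n_t2.png

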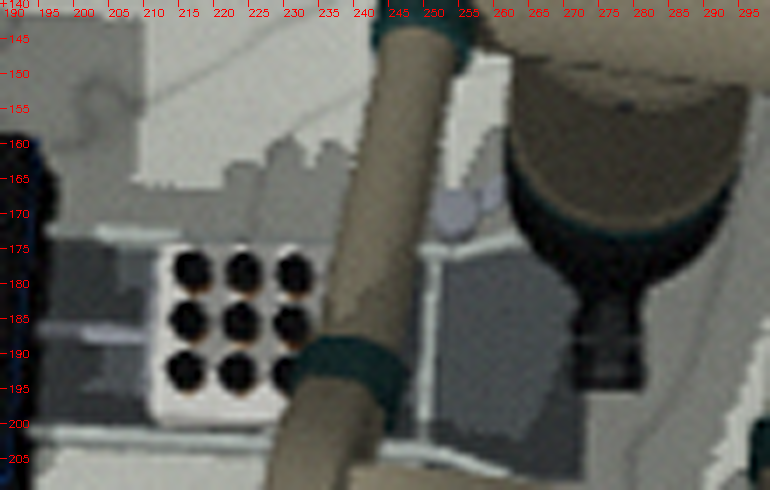

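>>> {"method": "send_rows", "body": {"delta_pos": [[0.088,-0.002,0],[0.088,-0.002,0],[0.088,-0.002,0],[0.087,-0.002,0],[0,-0.004,0]], "angular": [[0,0,-1],[0,0,0],[0,0,0],[0,0,0],[0,0,-1]]}}

```text
clock: 14.85
position: [0.6986, -0.0299, 0.1906]
ee_rot: [0.0, 0.999, 0.046, 0.002]
contact_force: [-0.1, 0.2, -0.2]
width: 0.0121
```

>>> {"method": "send_rows", "body": {"delta_pos": [[0,0,0],[0,0,0],[0,0,0],[0,0,0],[0,0,0]], "angular": [[0,0,-1],[0,0,-1],[0,0,-1],[0,0,-1],[0,0,-1]]}}

```text
clock: 15.27
position: [0.6921, -0.0295, 0.1917]
ee_rot: [-0.0, 0.97, 0.245, -0.001]
contact_force: [0.7, 0.6, 0.3]
width: 0.0117
```

>>> {"method": "send_rows", "body": {"delta_pos": [[0,0,0],[0,0,0],[0,0,0],[0,0,0],[0,0,0]], "angular": [[0,0,-1],[0,0,-1],[0,0,-1],[0,0,-1],[0,0,-1]]}}

```text
clock: 15.68
position: [0.6921, -0.0295, 0.1918]
ee_rot: [-0.001, 0.902, 0.432, -0.0]
contact_force: [0.2, -0.4, 0.1]
width: 0.012
```

>>> {"method": "send_rows", "body": {"delta_pos": [[0,0,0],[0,0,0],[0,0,0],[0,0,0],[0,0,0]], "angular": [[0,0,-1],[0,0,-1],[0,0,-1],[0,0,-1],[0,0,-1]]}}

```text
clock: 16.1
position: [0.692, -0.0296, 0.1918]
ee_rot: [-0.001, 0.798, 0.603, -0.0]
contact_force: [0.8, 0.4, -0.2]
width: 0.0119
```

>>> {"method": "send_rows", "body": {"delta_pos": [[0,0,0],[0,0,0],[0,0,0],[0,0,0],[0,0,0]], "angular": [[0,0,-1],[0,0,-1],[0,0,-1],[0,0,-1],[0,0,-1]]}}

```text
clock: 16.52
position: [0.692, -0.0295, 0.1918]
ee_rot: [-0.001, 0.662, 0.749, -0.0]
contact_force: [-0.6, -0.5, -0.7]
width: 0.0119
```

>>> {"method": "send_rows", "body": {"delta_pos": [[0,0,0],[0,0,0],[0,0,0],[0,0,0]], "angular": [[0,0,-1],[0,0,-1],[0,0,-1],[0,0,0]]}}

```text
clock: 16.85
position: [0.692, -0.0295, 0.1919]
ee_rot: [-0.001, 0.569, 0.822, -0.0]
contact_force: [-0.0, -1.1, -0.3]
width: 0.0119
```

```bash
python3 -c "
from ov import *
show([-68.5,-142,62])
overlay('o',(63.8,1,0,7),-.576)"
```

```text
t 16.85 tcp [ 0.692  -0.0295  0.1919] dock mm [ -64.8 -139.2  191.9] F [-0.  -1.1 -0.3] Fd [-1.1 -0.  -0.3] w 11.9
toolx deg in dock 24.65 z axis in dock [ 0.     0.001 -1.   ] q [-0.14  0.49  1.32  0.    1.34 -2.07] tip 0.019
tool shift/0.4 to target: [-0.0116  0.0028  0.3247]
```

View pics/o_t.png

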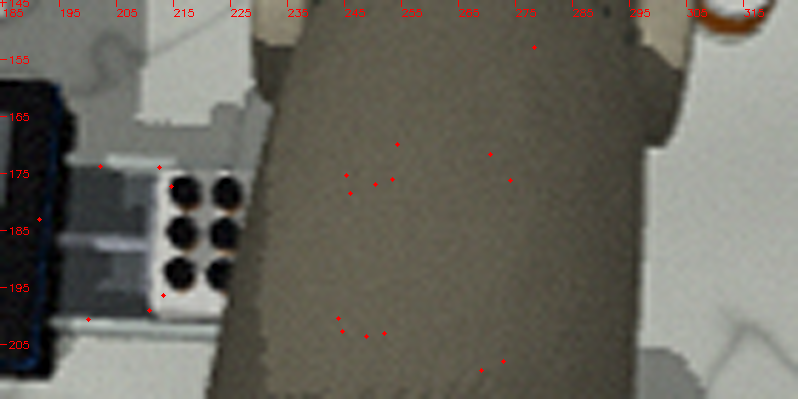

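View pics/o_s.png

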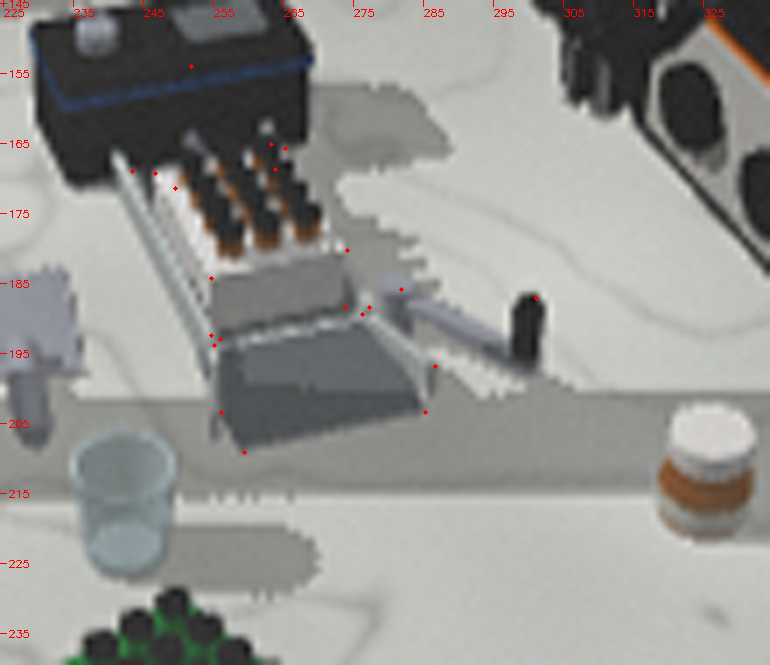

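>>> {"method": "send_rows", "body": {"delta_pos": [[-0.006,0.0015,0.09],[-0.006,0.0015,0.09],[0,0,0.09],[0,0,0.055],[0,0,0]], "angular": [[0,0,0],[0,0,0],[0,0,0],[0,0,0],[0,0,0]]}}

```text
clock: 17.37
position: [0.6908, -0.0327, 0.0562]
ee_rot: [-0.005, 0.57, 0.822, -0.003]
contact_force: [-0.4, 0.4, 0.3]
width: 0.0119
```

```bash
cat >> h.py <<'E'
def gate(g,off,phi,z=62):
    "print shift to put TCP at off mm behind knob along phi(deg, dock), and turn about tool z (units)"
    k=np.array([-12-85*np.cos(g),-60+85*np.sin(g)]);a=np.radians(phi);t=np.r_[k-off*np.array([np.cos(a),np.sin(a)]),z]
    s,R=st();cur=np.degrees(np.arctan2(*(DR.T@R[:,0])[[1,0]]))+90
    print("g",round(g,3),"tgt",t.round(1),"shift",(R.T@(d2w(t/1000)-s["position"])/.4).round(4),"turn z",round(-np.radians(phi-cur)/.08,2))
E
python3 -c "
from ov import *
show();gate(-.576,26,114.6)
overlay('p',(63.8,1,0,7),-.576)"
```

```text
t 17.37 tcp [ 0.6908 -0.0327  0.0562] dock mm [ -68.  -138.2   56.2] F [-0.4  0.4  0.3] Fd [0.4 0.5 0.3] w 11.9
toolx deg in dock 24.52 z axis in dock [ 0.     0.012 -1.   ] q [-0.15  0.6   1.48 -0.    1.08 -2.08] tip 0.019
g -0.576 tgt [ -72.5 -129.9   62. ] shift [-0.0015 -0.0235 -0.0144] turn z -0.02
```

View pics/p_s.png

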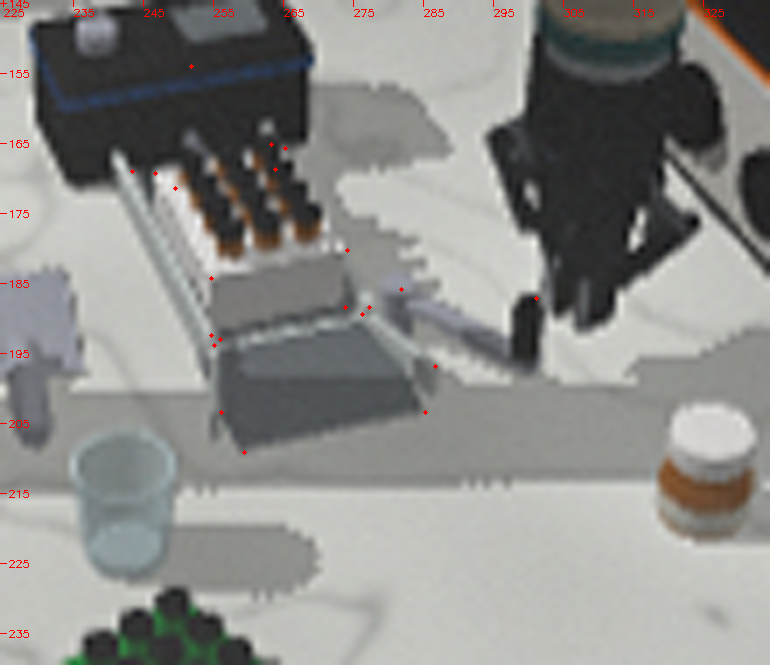

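>>> {"method": "send_rows", "body": {"delta_pos": [[0,-0.0075,-0.01],[-0.001,-0.0075,0],[0,-0.0075,0],[0,-0.0075,0],[0,0,0]], "angular": [[0,0,0],[0,0,0],[0,0,0],[0,0,0],[0,0,0]]}}

```text
clock: 17.88
position: [0.6836, -0.0378, 0.0677]
ee_rot: [0.001, 0.569, 0.822, -0.0]
contact_force: [-0.1, 0.4, -0.2]
width: 0.0116
```

>>> {"method": "send_rows", "body": {"delta_pos": [[0,-0.005,0],[0,-0.005,0]], "angular": [[0,0,0],[0,0,0]]}}

```text
clock: 18.05
position: [0.6802, -0.039, 0.0667]
ee_rot: [0.0, 0.569, 0.822, -0.0]
contact_force: [0.3, -0.4, -0.7]
width: 0.0116
```

```bash
python3 -c "
from ov import *
show();gate(-.576,16,114.6)
overlay('q',(63.8,1,0,7),-.576)"
```

```text
t 18.05 tcp [ 0.6802 -0.039   0.0667] dock mm [ -75.1 -128.1   66.7] F [ 0.3 -0.4 -0.7] Fd [-0.3 -0.4 -0.7] w 11.6
toolx deg in dock 24.64 z axis in dock [-0.001 -0.001 -1.   ] q [-0.16  0.57  1.51 -0.    1.07 -2.09] tip 0.019
g -0.576 tgt [ -76.6 -120.8   62. ] shift [ 0.004  -0.018   0.0118] turn z 0.01
```

View pics/q_s.png

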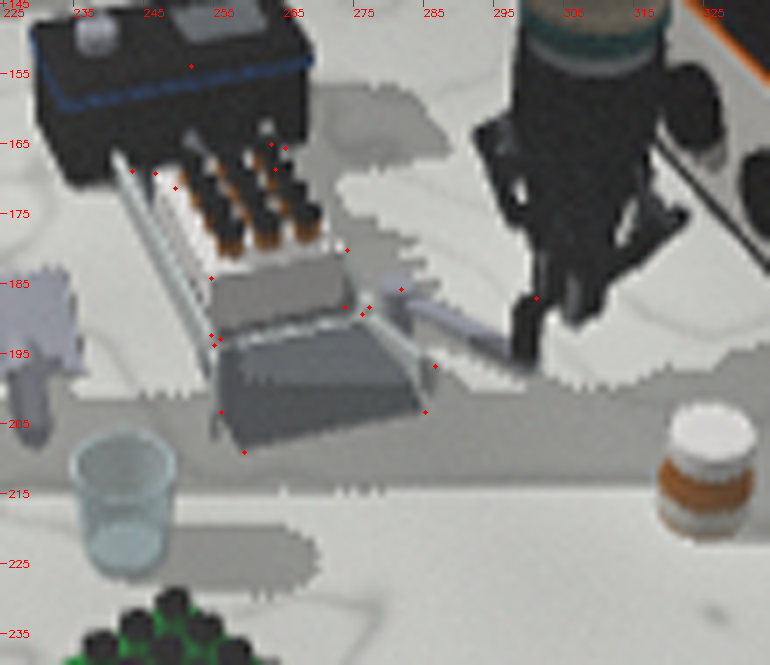

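>>> {"method": "send_rows", "body": {"delta_pos": [[0.003,-0.003,0.006],[0,-0.004,0.006],[0,-0.004,0],[0,-0.004,0],[0,0,0]], "angular": [[0,0,0],[0,0,0],[0,0,0],[0,0,0],[0,0,0]]}}

```text
clock: 18.57
position: [0.6738, -0.0401, 0.0614]
ee_rot: [-0.0, 0.569, 0.822, -0.001]
contact_force: [-0.0, -0.1, 0.3]
width: 0.0121
```

>>> {"method": "send_rows", "body": {"delta_pos": [[0,-0.004,0],[0,-0.004,0],[0,-0.004,0]], "angular": [[0,0,0],[0,0,0],[0,0,0]]}}

```text
clock: 18.82
position: [0.6697, -0.0417, 0.0617]
ee_rot: [0.0, 0.569, 0.822, -0.0]
contact_force: [0.2, -0.3, 0.4]
width: 0.0119
```

```bash
python3 -c "
from ov import *
show();gate(-.576,16,114.6)
overlay('r',(63.8,1,0,7),-.576)"
```

```text
t 18.82 tcp [ 0.6697 -0.0417  0.0617] dock mm [ -78.5 -117.7   61.7] F [ 0.2 -0.3  0.4] Fd [-0.2 -0.2  0.4] w 11.9
toolx deg in dock 24.64 z axis in dock [-0.001 -0.    -1.   ] q [-0.17  0.56  1.54 -0.    1.04 -2.1 ] tip 0.019
g -0.576 tgt [ -76.6 -120.8   62. ] shift [ 0.0011  0.009  -0.0008] turn z 0.01
```

View pics/r_s.png

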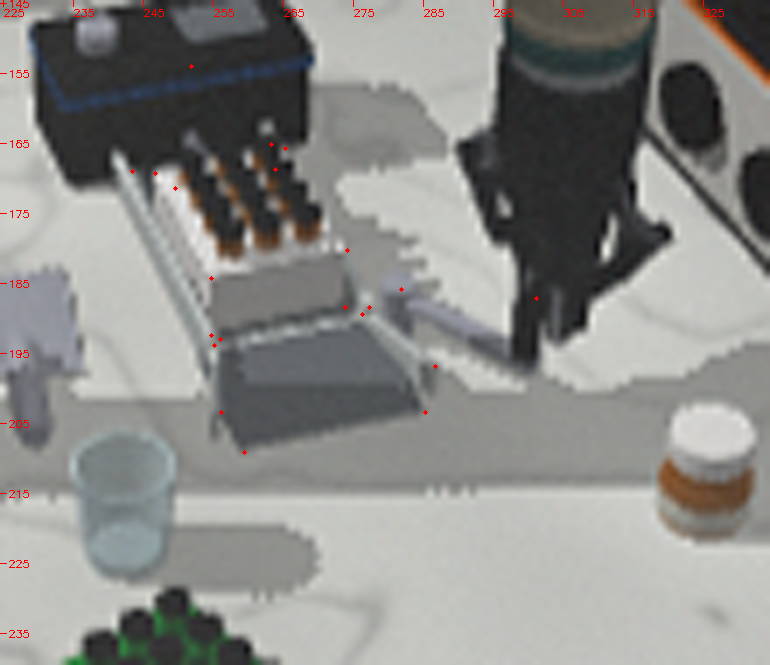

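```bash
python3 -c "
from h import *
gate(-.43,12,114.6,62)"
```

```text
g -0.43 tgt [ -84.3 -106.3   62. ] shift [-0.0013 -0.0316 -0.0007] turn z 0.01
```

>>> {"method": "send_rows", "body": {"delta_pos": [[-0.0003,-0.008,0],[-0.0003,-0.008,0],[-0.0003,-0.008,0],[-0.0003,-0.008,0]], "angular": [[0,0,0],[0,0,0],[0,0,0],[0,0,0]]}}

```text
clock: 19.25
position: [0.658, -0.0467, 0.0618]
ee_rot: [0.001, 0.569, 0.822, -0.0]
contact_force: [1.4, 0.2, 0.4]
width: 0.0117
```

```bash
python3 -c "
from ov import *
show();gate(-.36,12,110.6,62)
overlay('u',(63.8,1,0,7),-.43)"
```

```text
t 19.25 tcp [ 0.658  -0.0467  0.0618] dock mm [ -84.3 -106.4   61.8] F [1.4 0.2 0.4] Fd [ 0.3 -1.4  0.4] w 11.7
toolx deg in dock 24.64 z axis in dock [-0.001 -0.001 -1.   ] q [-0.18  0.54  1.57 -0.    1.03 -2.11] tip 0.019
g -0.36 tgt [ -87.3 -101.2   62. ] shift [-0.0015 -0.0151 -0.0005] turn z 0.88
```

View pics/u_s.png

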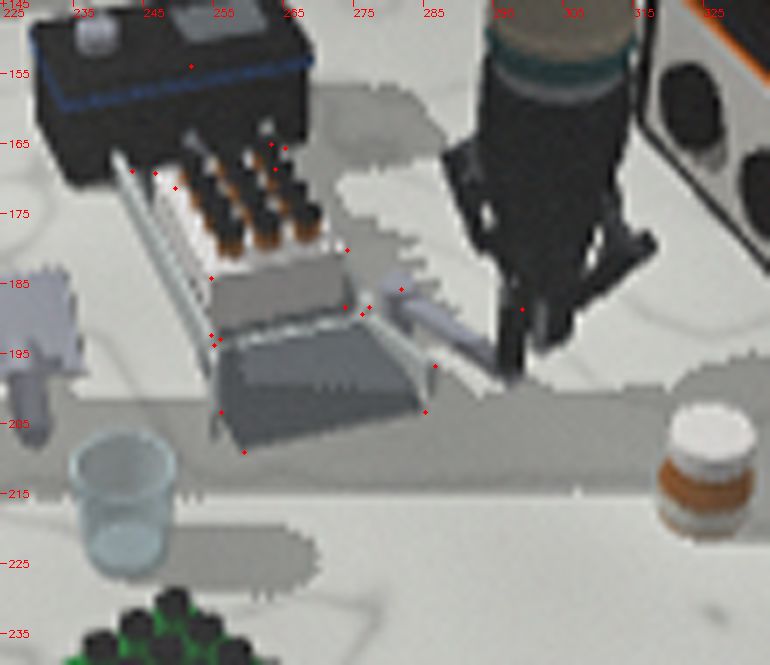

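>>> {"method": "send_rows", "body": {"delta_pos": [[-0.0015,-0.015,0],[-0.0015,-0.015,0],[-0.0015,-0.015,0],[-0.0015,-0.015,0],[-0.0015,-0.015,0]], "angular": [[0,0,0.88],[0,0,0.88],[0,0,0.88],[0,0,0.88],[0,0,0.88]]}}

```text
clock: 19.77
position: [0.6296, -0.0563, 0.0618]
ee_rot: [0.001, 0.705, 0.709, -0.0]
contact_force: [2.5, 0.2, -0.2]
width: 0.0121
```

```bash
python3 -c "
from ov import *
show();gate(-.08,12,94.6,62);gate(-.01,12,90.6,62)
overlay('v',(63.8,1,0,7),-.08)"
```

```text
t 19.77 tcp [ 0.6296 -0.0563  0.0618] dock mm [-95.9 -78.8  61.8] F [ 2.5  0.2 -0.2] Fd [ 0.4 -2.5 -0.2] w 12.1
toolx deg in dock 4.26 z axis in dock [-0.001 -0.001 -1.   ] q [-0.2   0.51  1.64 -0.    1.   -1.77] tip 0.019
g -0.08 tgt [-95.8 -78.8  62. ] shift [ 0.0003 -0.0001 -0.0006] turn z -0.07
g -0.01 tgt [-96.9 -72.8  62. ] shift [-0.0014 -0.015  -0.0006] turn z 0.8
```

View pics/v_s.png

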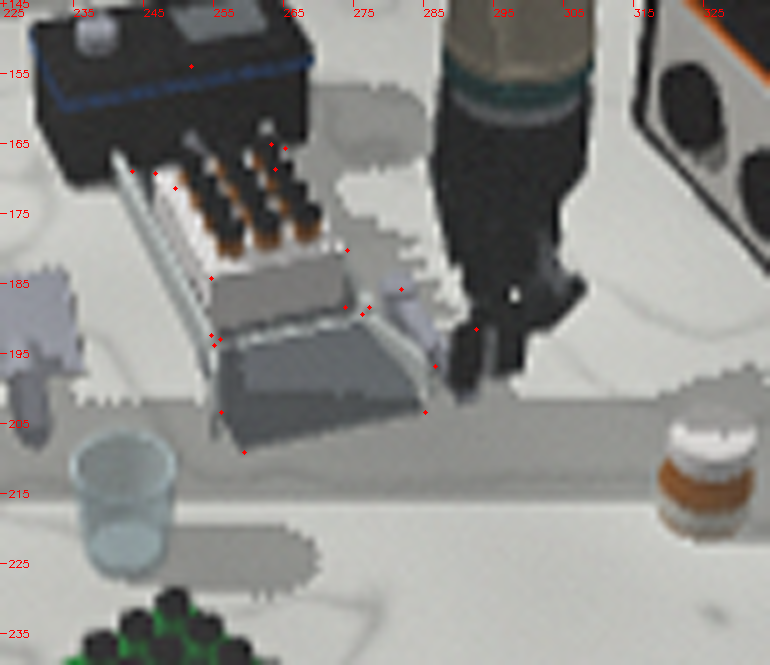

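>>> {"method": "send_rows", "body": {"delta_pos": [[-0.0015,-0.015,0],[-0.0015,-0.015,0],[-0.0015,-0.015,0],[-0.0015,-0.015,0],[-0.0015,-0.015,0]], "angular": [[0,0,0.88],[0,0,0.88],[0,0,0.88],[0,0,0.88],[0,0,0.88]]}}

```text
clock: 20.28
position: [0.6, -0.0557, 0.0618]
ee_rot: [0.001, 0.818, 0.575, -0.0]
contact_force: [1.3, -1.2, -0.6]
width: 0.0119
```

>>> {"method": "send_rows", "body": {"delta_pos": [[-0.0015,-0.015,0],[-0.0015,-0.015,0],[-0.0015,-0.015,0],[-0.0015,-0.015,0],[-0.0015,-0.015,0]], "angular": [[0,0,0.88],[0,0,0.88],[0,0,0.88],[0,0,0.88],[0,0,0.88]]}}

```text
clock: 20.7
position: [0.5714, -0.0448, 0.0617]
ee_rot: [0.001, 0.906, 0.423, -0.001]
contact_force: [0.1, -3.6, 0.9]
width: 0.0117
```

```bash
python3 -c "
from ov import *
show();gate(.62,12,54.5,62);gate(.69,12,50.5,62)
overlay('w',(63.8,1,0,7),.62)"
```

```text
t 20.7 tcp [ 0.5714 -0.0448  0.0617] dock mm [-88.5 -19.9  61.7] F [ 0.1 -3.6  0.9] Fd [-3.6 -0.4  0.9] w 11.7
toolx deg in dock -35.9 z axis in dock [-0.003  0.    -1.   ] q [-0.2   0.44  1.77 -0.    0.93 -1.07] tip 0.019
g 0.62 tgt [-88.1 -20.4  62. ] shift [ 0.0013  0.0005 -0.0006] turn z -0.09
g 0.69 tgt [-85.2 -15.2  62. ] shift [-0.0004 -0.0145 -0.0007] turn z 0.79
```

View pics/w_s.png

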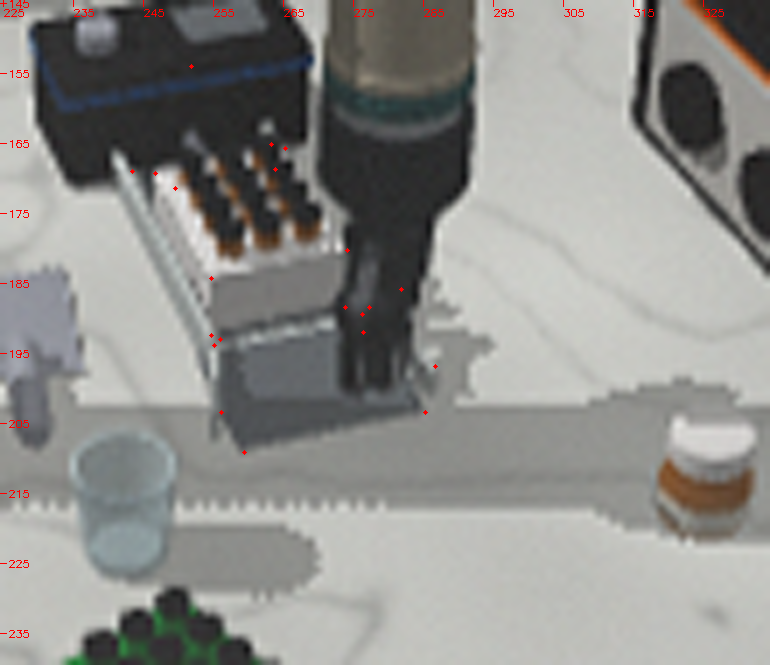

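>>> {"method": "send_rows", "body": {"delta_pos": [[-0.0005,-0.015,0],[-0.001,-0.015,0],[-0.0015,-0.015,0],[-0.0015,-0.015,0],[-0.0015,-0.015,0]], "angular": [[0,0,0.88],[0,0,0.88],[0,0,0.88],[0,0,0.88],[0,0,0.88]]}}

```text
clock: 21.22
position: [0.5487, -0.024, 0.0615]
ee_rot: [0.001, 0.966, 0.259, -0.002]
contact_force: [-2.1, -3.3, 2.1]
width: 0.0122
```

```bash
python3 -c "
from ov import *
show();gate(.97,12,34.4,62);gate(1.04,12,30.4,62)
overlay('x',(63.8,1,0,7),.97)"
```

```text
t 21.22 tcp [ 0.5487 -0.024   0.0615] dock mm [-69.3   4.1  61.5] F [-2.1 -3.3  2.1] Fd [-3.4  1.9  2.1] w 12.2
toolx deg in dock -55.99 z axis in dock [-0.003  0.003 -1.   ] q [-0.17  0.41  1.82 -0.    0.91 -0.69] tip 0.019
g 0.97 tgt [-70.    3.3  62. ] shift [ 0.0007  0.0026 -0.0013] turn z -0.09
g 1.04 tgt [-65.4   7.2  62. ] shift [-0.001  -0.0124 -0.0013] turn z 0.79
```

View pics/x_s.png

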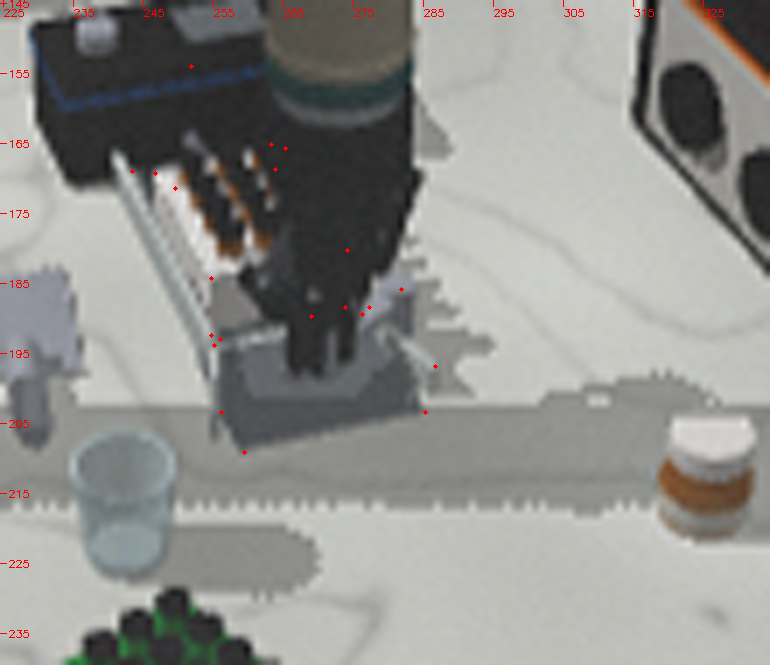

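View pics/x_t.png

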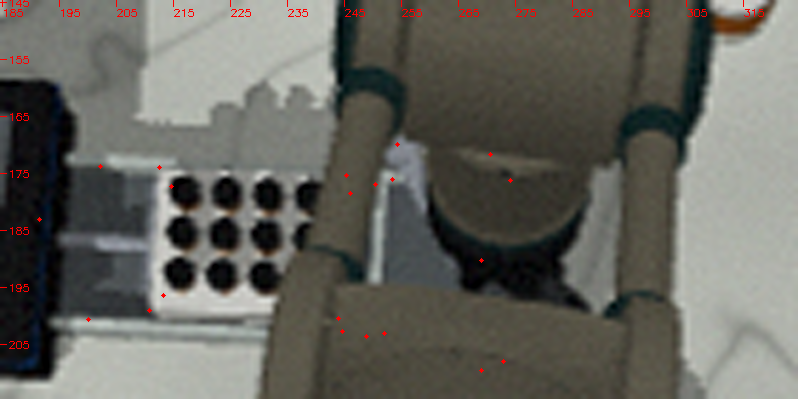

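>>> {"method": "send_rows", "body": {"delta_pos": [[-0.0008,-0.0142,0],[-0.001,-0.0145,0],[-0.0015,-0.015,0],[-0.0015,-0.015,0],[-0.0015,-0.015,0]], "angular": [[0,0,0.88],[0,0,0.88],[0,0,0.88],[0,0,0.88],[0,0,0.88]]}}

```text
clock: 21.73
position: [0.5351, 0.0029, 0.0613]
ee_rot: [0.001, 0.996, 0.086, -0.002]
contact_force: [-3.8, -2.0, 1.6]
width: 0.012
```

```bash
python3 -c "
from ov import *
show();gate(1.32,12,14.4,62);gate(1.39,12,10.4,62)
overlay('y',(63.8,1,0,7),1.32)"
```

```text
t 21.73 tcp [0.5351 0.0029 0.0613] dock mm [-43.4  19.6  61.3] F [-3.8 -2.   1.6] Fd [-2.3  3.6  1.6] w 12.0
toolx deg in dock -76.14 z axis in dock [-0.002  0.004 -1.   ] q [-0.12  0.39  1.85 -0.    0.9  -0.29] tip 0.019
g 1.32 tgt [-44.7  19.4  62. ] shift [-0.0002  0.0033 -0.0018] turn z -0.12
g 1.39 tgt [-39.1  21.4  62. ] shift [-0.0019 -0.0116 -0.0018] turn z 0.76
```

View pics/y_s.png

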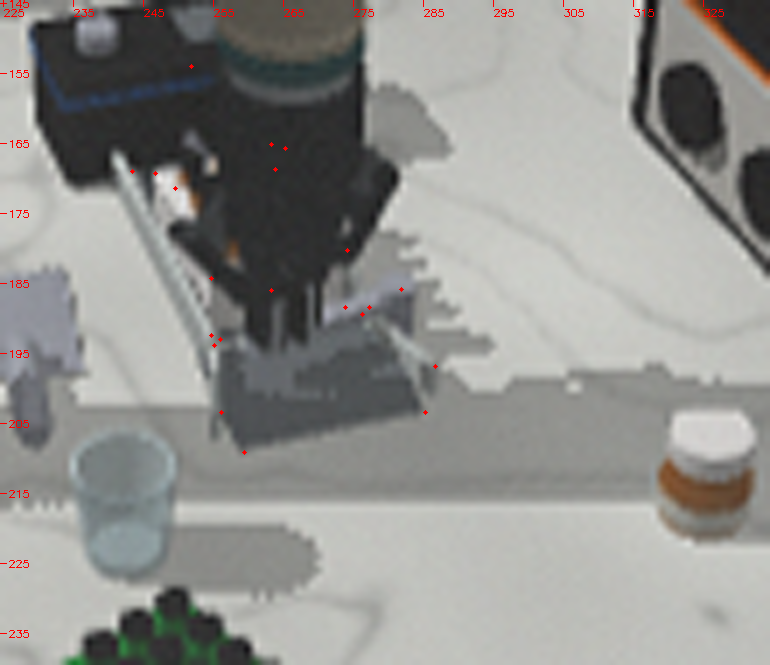

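>>> {"method": "send_rows", "body": {"delta_pos": [[-0.002,-0.01,0],[-0.002,-0.01,0],[-0.0015,-0.01,0],[-0.001,-0.01,0]], "angular": [[0,0,0.6],[0,0,0.6],[0,0,0.6],[0,0,0.6]]}}

```text
clock: 22.17
position: [0.5326, 0.0183, 0.0614]
ee_rot: [0.001, 1.0, -0.009, -0.0]
contact_force: [-2.5, -9.8, -0.1]
width: 0.012
```

```bash
python3 -c "
from ov import *
show();gate(1.571,12,2,62)"
```

```text
t 22.17 tcp [0.5326 0.0183 0.0614] dock mm [-28.2  23.2  61.4] F [-2.5 -9.8 -0.1] Fd [-10.    1.8  -0.1] w 12.0
toolx deg in dock -87.05 z axis in dock [-0.002  0.001 -1.   ] q [-0.1   0.39  1.86 -0.    0.89 -0.08] tip 0.019
g 1.571 tgt [-24.   24.6  62. ] shift [-0.0028 -0.0108 -0.0016] turn z 0.21
```

>>> {"method": "send_rows", "body": {"delta_pos": [[-0.0005,-0.002,0],[0,0,0]], "angular": [[0,0,0],[0,0,0]]}}

```text
clock: 22.33
position: [0.5326, 0.0181, 0.0614]
ee_rot: [0.002, 1.0, -0.007, -0.0]
contact_force: [-1.6, -5.9, 0.5]
width: 0.0117
```

```bash
python3 -c "
from ov import *
show();gate(1.571,12,2,62)
overlay('z',(63.8,1,0,7),1.571)"
```

```text
t 22.33 tcp [0.5326 0.0181 0.0614] dock mm [-28.4  23.2  61.4] F [-1.6 -5.9  0.5] Fd [-6.   1.2  0.5] w 11.7
toolx deg in dock -86.84 z axis in dock [-0.004  0.    -1.   ] q [-0.09  0.39  1.86 -0.    0.89 -0.08] tip 0.019
g 1.571 tgt [-24.   24.6  62. ] shift [-0.0028 -0.0113 -0.0015] turn z 0.25
```

View pics/z_s.png

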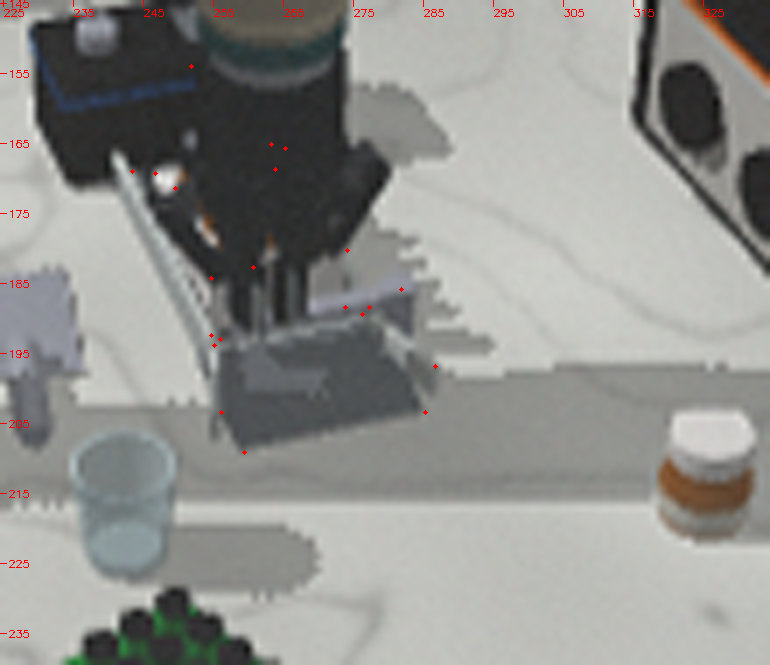

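View pics/z_t.png

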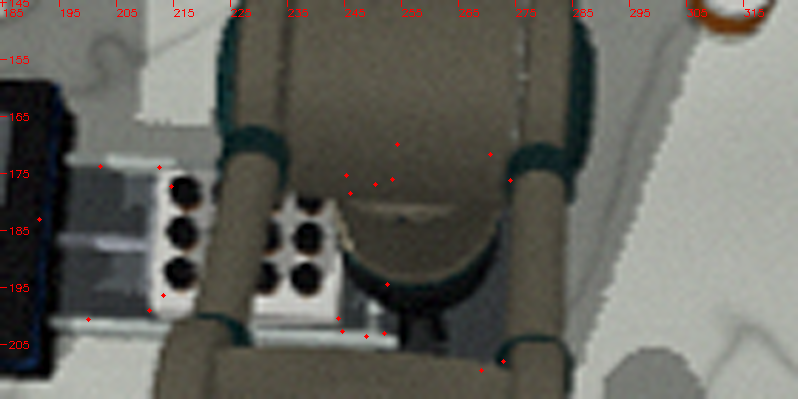

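>>> {"method": "send_rows", "body": {"delta_pos": [[0,-0.002,0],[0,-0.002,0],[0,0,0]], "angular": [[0,0,0],[0,0,0],[0,0,0]]}}

```text
clock: 22.68
position: [0.5326, 0.0183, 0.0614]
ee_rot: [0.003, 1.0, -0.007, -0.0]
contact_force: [-1.1, -10.1, 0.6]
width: 0.0117
```

>>> {"method": "send_rows", "body": {"delta_pos": [[0,0.015,0],[0,0.03,0],[0,0.03,-0.02],[0,0.03,-0.09],[0,0.03,-0.095]], "angular": [[0,0,0],[0,0,0],[0,0,0],[0,0,0],[0,0,0]]}}

```text
clock: 23.1
position: [0.53, -0.0337, 0.1433]
ee_rot: [-0.0, 1.0, -0.01, -0.002]
contact_force: [1.3, 0.0, -0.1]
width: 0.0119
```

>>> {"method": "send_rows", "body": {"delta_pos": [[0,0.07,-0.07],[0,0.08,-0.05],[0,0.1,0],[0,0.1,0],[0,0.1,0]], "angular": [[0,0,0],[0,0,0],[0,0,0],[0,0,0],[0,0,0]]}}

```text
clock: 23.52
position: [0.5276, -0.2154, 0.1937]
ee_rot: [0.001, 1.0, -0.01, 0.002]
contact_force: [0.5, -0.7, -0.9]
width: 0.0118
```

```bash
python3 -c "
from ov import *
show()
overlay('A',(63.8,1,0,7),1.571)
t=cv2.imread('pics/A_traw.png');crop(t,190,150,282,220,8.5,'pics/A_t2.png',5)"
```

```text
t 23.52 tcp [ 0.5276 -0.2154  0.1937] dock mm [-261.6   11.8  193.7] F [ 0.5 -0.7 -0.9] Fd [-0.6 -0.5 -0.9] w 11.8
toolx deg in dock -87.12 z axis in dock [-0.002 -0.004 -1.   ] q [-0.51  0.3   1.61 -0.    1.22 -0.49] tip 0.019
```

View pics/A_s.png

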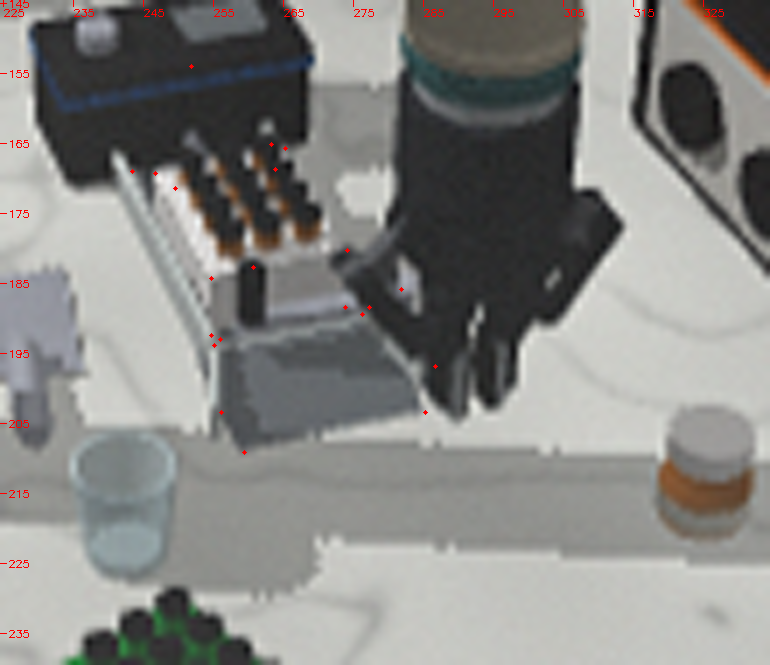

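View pics/A_t2.png

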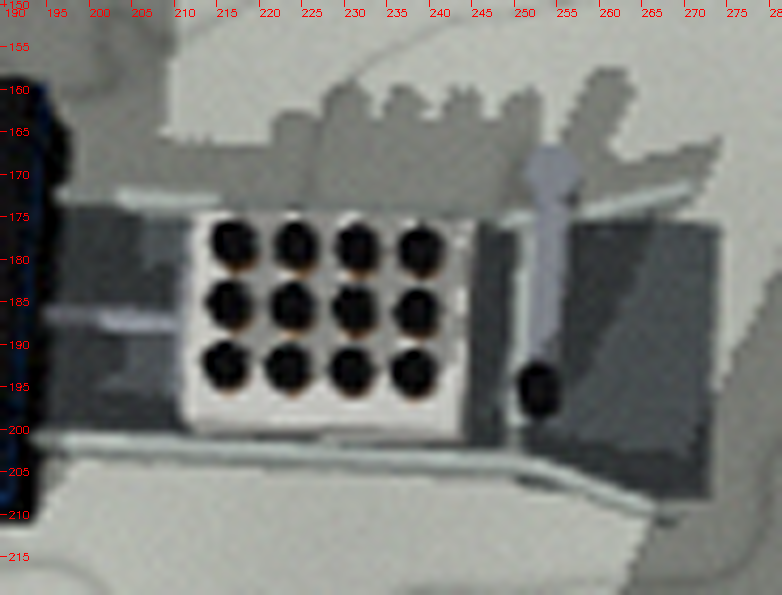

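```bash
python3 -c "
from h import *
g=cv2.cvtColor(cv2.imread('pics/A_traw.png'),cv2.COLOR_BGR2GRAY)[170:205,213:246]
n,l,s,c=cv2.connectedComponentsWithStats((g<60).astype(np.uint8))
P=[]
for i in range(1,n):
    if 15<s[i,4]<60:
        w=np.where(l==i,(110.-g).clip(0),0);y,x=np.mgrid[:g.shape[0],:g.shape[1]];P.append(((x*w).sum()/w.sum()+213,(y*w).sum()/w.sum()+170))
print(len(P),np.mean([w2d([*p[:2],0])*1000 for p in back('top',P,.065)],0).round(2))
h=w2d(back('top',[(189.5+552/8.5,149.5+172/8.5)],.036)[0])*1000;k=w2d(back('top',[(189.5+538/8.5,149.5+376/8.5)],.070)[0])*1000
d=k-h;print(h.round(1),k.round(1),np.arctan2(d[1],-d[0]))
"
```

```text
12 [63.69  1.09  0.  ]
[-12.8 -59.6  36. ] [-12.8  22.9  70. ] 1.5706281610845316
```

Rack unchanged at 63.7 mm (6 mm past the contact point). The gate measures 1.571 rad, and the arm is clear of everything. I'm handing the job in.

```bash
python3 -c "
from rig import manip
print(manip.sign_off())"
```

```text
the job is handed in; nothing more can be done
None
```

The white rack is in the well with the stop plate pushed back about 6 mm, and the gate is shut across the lane behind it. I handed the job in at about 23.5 s on the robot's clock.

- **Pushing the rack:** I slid it up the ramp and over the lip with two tilted fingertips low on its rear face. Pushing took about 1 to 6 N until it met the plate.
- **Stop plate:** Contact showed as the force rising to a steady 12.5 N. I then pushed on until the arm had moved about 6.0 mm and backed off. The camera showed the rack moving 6.1 mm past the contact point.
- **Gate:** I swept it shut by its knob until it met its stop. At about 10 N it moved no further.

**Last checks:**
- The rack sits level in the lane and had not shifted after the gate closed.
- The gate measured 1.571 rad in the top picture.
- The arm was clear of everything.
- The beaker and jar beside the ramp looked unmoved in the last picture. I did not measure the other bystanders.
- **Disagreements:** the side camera read about 2 mm off the top camera, in line with the stated calibration. The plate's own travel was not measured directly; the 6 mm comes from the arm and rack movement.

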